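Start and close a threaded canister lid by feel

ROBOT

A 6-joint arm with a two-finger parallel gripper is mounted at the origin on a cart in front of the work surface, level with it; the furniture and walls round the work are solid. World frame = base frame: x ahead of the robot, y to its left, z up, the work surface at z = 0. Lengths are in m, angles in rad, forces in N, time in s.
With the tool pointing down it reaches from about 0.375 to 0.9 m from the base axis. Payload 3.1 kg.
Tool frame: the origin (TCP) lies on the front face of the gripper's body, between the roots of the fingers; the fingertips stand 73 mm ahead of it and the grasp point (between the pads) lies 54 mm ahead of it (manip.finger_overhang is the distance from the TCP to the fingertips, in m); z points along the fingers, y is the direction in which the jaws open and shut (so a half turn about z gives the same grasp; the last joint's range is limited). The gripper opens to 85 mm and grips with 20 to 120 N. Pads are 22 mm wide; open, the fingers measure 114 mm over their backs; the gripper's body (76 mm by 85 mm) begins 54 mm behind the grasp point. The pads swing forward as they close: fully open they stand 13 mm farther back than shut.
Start: joints at [-0.178, 0.527, 1.433, -0, 1.181, -0.178], TCP at [0.625, 0, 0.304] pointing down, gripper open.
Joint ranges: [-3.08, 3.08], [-0.75, 2.2], [0.22, 2.44], [-1.43, 4.57], [0, 2.65], [-2.85, 2.85]. Speed limits (rad/s): [2.79, 2.79, 3.14, 3.14, 3.14, 3.14].

INTERFACE

Orientations are given as a unit quaternion [x, y, z, w].
In Python, from station import manip gives the robot as it stands.
- The arm moves only by the tool apply_moves, never from a script. Its argument "increments" is a list that holds one entry, the list of rows, each a list of 4 numbers: the shift along the tool's x, y, z in m, then the turn about the tool's z in degrees. In form: [[[dx, dy, dz, spin], ...]]. A call has 1 to 5 rows; each row shifts and turns the pose as measured when the row begins, along the tool's axes as they then stand; what a row does not reach is not made up. A row lasts 1/10 s, in which the tool goes at most 50 mm and 8.59 degrees, less where a joint would pass 70% of its speed; a pose out of reach is approached as far as the arm can. A call with a gripper value outside its range is refused whole. "fingers" is the opening, from 0 (shut) to 1 (fully open), set as the call begins (left out, the last holds). The fingers move at their own pace and stop on an object; "newtons" is the grip in N (left out, the last holds). Time passes only in rows, so rows that do not move let the fingers close. It gives the time, the measured TCP pose, the force and the opening at its end, in the units of the state.
- manip.sense(): the state, without advancing time (a new reading comes with each control period).
- manip.snapshot(name): name is "scene" or "side" or "wrist"; returns (picture, depth): 480x640x3 uint8, red, green, blue; 480x640 float32, m along the optical axis (not along the pixel's ray), 0 where there is no reading.
- manip.camera_model(name): a dict with "mtx" (3x3 intrinsics, pixels), "distortion" ([k1, k2, p1, p2, k3] as OpenCV has them; the pictures are not rectified), "R" (3x3) and "t" (3): a world point X has camera coordinates R X + t; the wrist camera has in their place "mount" (4x4, takes a point from camera to tool coordinates, whose origin is the TCP and whose axes are the flange's). Camera axes: x right, y down, z forward; pixel columns grow to the right and rows downward; lengths in m; the calibration is good to about 2 mm. A picture is of the moment at which its call begins: read the wrist's pose just before it. camera_model takes no time and is no camera call.
- manip.sign_off(): hands the job in, once; it reports no verdict.
The state is a dict: "t": time; "q": joint angles; "qd": joint speeds; "tau": joint torques, N m; "tcp_pos": TCP position; "tool_rot": TCP orientation; "force": force on the tool from outside, world axes, zero at the start; "ft_torque": the same for the moment, N m; "finger_gap": opening from 0.0 (shut) to 1.0 (fully open).
Only numpy, scipy, OpenCV 4.12 (cv2) and the standard library are available. Lean on these libraries where they do the work, as an engineer would, in place of code of your own. Each camera call takes 0.05 s, during which the arm holds its last target.

TASK

The open metal ink canister has a spatula lying across its mouth: lay the spatula flat on the table, then screw the grey lid onto the canister. Set the lid level on the neck, turn it backward (counterclockwise seen from above) until it drops a step into the thread, then forward (clockwise) until it is fully home. Do not force the lid, and leave the mixing cup and the ink jar where they stand.

Things in the scene. Friction and masses are not known exactly. Their poses are not given: they have to be found in the camera images.
- canister: bare metal canister, 84 mm across, held upright in a clamp on a square 112 mm base plate bolted to the table; it cannot move. Origin at the centre of its underside on the table, z up. Shoulder 79 mm across, 73 mm up; above it an open neck 54 mm across with a coarse three-start thread 65 mm across. The thread's angle differs every time and is NOT given by this orientation; the neck never turns
- mouth (a point): centre of the neck's rim, 95 mm up. Below it the thread repeats every 120 degrees; counterclockwise from above: level crest (90 degrees, 91.5 mm up), entry gap (22 degrees, floor 82 mm up), stop wall (8 degrees, 94 mm up). A lid set on at a chance angle rests on the crests or walls. Turned counterclockwise, at most 120 degrees, it drops into the entries and meets the walls
- entry_level (a point): point on the canister's axis 82 mm up, level with the entries. From each entry a groove leads clockwise under the crest, falls 6 mm in about 75 degrees and ends at a stop: the lid's home, 75 to 90 degrees of turn from the entry. Turned clockwise while still on the crests, a lid only jams against the walls
- lid: grey plastic screw lid, about 0.15 kg, 78 mm across the ribbed skirt, right way up. Origin at the centre of the skirt's lower rim, z up. Height of this origin over the canister's: about 92 mm on the walls, 89.5 mm on the crests, 80 mm dropped into the entries, 74 mm fully home. Inside: skirt 68 mm across; three 5 mm pins 120 degrees apart, the first along x, undersides 2 mm above the origin
- lid_knob (a point): centre of the top face of the lid's square knob, 50 mm above the lid's origin. Knob 34 x 34 mm, sides along the lid's x and y, 22 mm tall, standing on the lid's roof (28 mm above the origin). A lid turned by fingers held loosely round the knob (2 to 4 mm play) drops and runs down by its own weight
- spatula: ink spatula, 238 mm long, 0.08 kg, its handle lying on the canister's rim. Origin at the middle of its length, on its underside; y along it toward the handle's end, z up. Wooden handle from y = +11 to +119 mm, 24 mm wide, 14 mm thick (z 0 to 14); steel blade from y = -119 to +13 mm, 36 mm wide, 2 mm thick, 5 mm above the underside. Balances at about y = +40 mm
- cup: empty grey-white mixing cup, 68 mm across, 85 mm tall; origin at the centre of its underside. To be left alone
- jar: small closed ink jar, 67 mm across, 62 mm tall; origin at the centre of its underside. To be left alone
There are look-alikes about, which are no part of the job. What is shaped like the lid but blue is not meant.

How it is judged:
By the outcome, as a careful person would: the job done as asked, in the order asked, and still so for the second after the job is handed in, with the robot touching nothing.
It also fails if it takes over 72 s, if anything falls off the work surface, if the arm or the gripper's body presses on something with over 40 N, if the wrist force passes 120 N, or if a joint passes its speed limit or range.

## Working session

There is one attempt and no reset: what is moved stays moved. The work goes in short steps, Python scripts to look and compute and a tool call to move; the robot and the scene stay as the last step left them, time stands still between calls to the robot, and variables do not carry over. Pictures are saved under pics/ and viewed, and the job is handed in when it is done.

Besides the shell and the picture viewer there is one more tool, called after ">>>" as name(argument=value, ...), one argument or row to a line, values as JSON. apply_moves: Moves the arm, as the interface text tells. Its arguments: {"type":"object","properties":{"increments":{"type":"array","items":{"type":"array","items":{"type":"array","items":{"type":"number"}}}},"fingers":{"type":"number"},"newtons":{"type":"number"}},"required":["increments"]}

```bash
ls; mkdir -p pics
python3 - <<'E'
from station import manip
import cv2,numpy as np
s=manip.sense();print({k:np.round(v,3).tolist() for k,v in s.items()})
for n in("scene","side"):
    p,d=manip.snapshot(n);cv2.imwrite(f"pics/{n}0.png",p[:,:,::-1]);np.save(f"pics/{n}0.npy",d)
    m=manip.camera_model(n);print(n,{k:np.round(v,4).tolist() for k,v in m.items()})
print(manip.camera_model("wrist"))
E
```

```text
pics
{'t': 0.0, 'q': [-0.179, 0.528, 1.434, 0.0, 1.181, -0.179], 'qd': [0.0, 0.001, 0.001, -0.001, -0.0, -0.0], 'tau': [0.0, -44.234, -17.802, -0.0, 0.008, 0.0], 'tcp_pos': [0.624, 0.0, 0.303], 'tool_rot': [0.707, 0.707, -0.001, -0.001], 'force': [-0.313, -0.536, -0.107], 'ft_torque': [-0.003, -0.002, 0.003], 'finger_gap': 1.005}
scene {'mtx': [[481.3746, 0.0, 317.8989], [0.0, 481.3746, 235.14], [0.0, 0.0, 1.0]], 'distortion': [-0.1066, 0.0, 0.0, 0.0, 0.0], 'R': [[0.8495, -0.5276, -0.0054], [-0.255, -0.4016, -0.8796], [0.4619, 0.7486, -0.4757]], 't': [-0.4207, 0.2231, 0.7437]}
side {'mtx': [[437.0008, 0.0, 317.905], [0.0, 437.0008, 238.5756], [0.0, 0.0, 1.0]], 'distortion': [-0.02, 0.0, 0.0, 0.0, 0.0], 'R': [[0.9936, -0.1107, -0.0212], [-0.0809, -0.5694, -0.8181], [0.0785, 0.8146, -0.5747]], 't': [-0.5293, 0.1332, 0.8496]}
{'mtx': array([[396.76311822,   0.        , 314.63962293],
       [  0.        , 396.76311822, 240.62465137],
       [  0.        ,   0.        ,   1.        ]]), 'distortion': array([-0.0819397,  0.       ,  0.       ,  0.       ,  0.       ]), 'mount': array([[ 1.18190117e-03, -9.50726374e-01, -3.10028973e-01,
         7.95414886e-02],
       [ 9.99998663e-01,  1.47398590e-03, -7.07861864e-04,
        -1.20574838e-03],
       [ 1.12996128e-03, -3.10027722e-01,  9.50726845e-01,
        -7.15559225e-02],
       [ 0.00000000e+00,  0.00000000e+00,  0.00000000e+00,
         1.00000000e+00]])}
```

View pics/scene0.png

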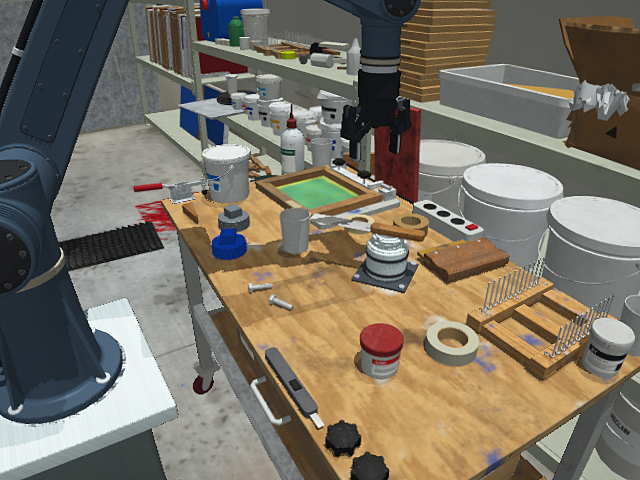

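View pics/side0.png

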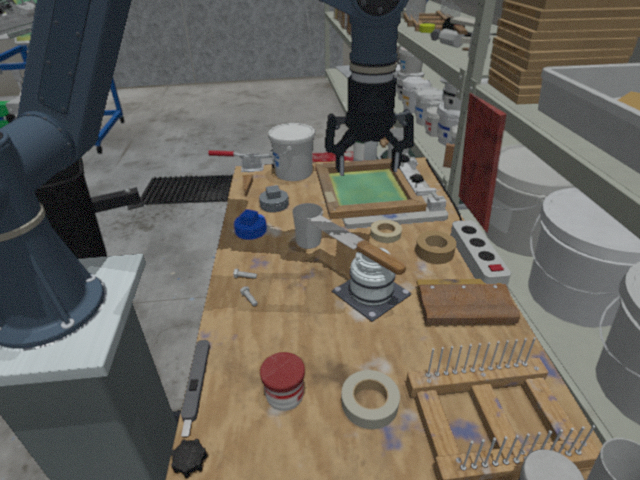

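```bash
cat > h.py <<'E'
from station import manip
import cv2,numpy as np
from scipy.spatial.transform import Rotation as Rn
def cam(n,s=None):
    m=manip.camera_model(n)
    if n!="wrist": return m["mtx"],m["distortion"],m["R"],m["t"]
    s=s or manip.sense()
    T=np.eye(4);T[:3,:3]=Rn.from_quat(s["tool_rot"]).as_matrix();T[:3,3]=s["tcp_pos"]
    C=np.linalg.inv(T@m["mount"]);return m["mtx"],m["distortion"],C[:3,:3],C[:3,3]
def ray(c,uv):
    K,D,R,t=c
    p=cv2.undistortPoints(np.array(uv,float).reshape(-1,1,2),K,D).reshape(-1,2)
    return -R.T@t,(np.c_[p,np.ones(len(p))])@R
def atz(c,uv,z):
    o,d=ray(c,uv);k=(z-o[2])/d[:,2];return o+d*k[:,None]
def proj(c,X):
    K,D,R,t=c
    return cv2.projectPoints(np.array(X,float).reshape(-1,1,3),cv2.Rodrigues(R)[0],t,K,D)[0].reshape(-1,2)
def cloud(c,d):
    v,u=np.mgrid[0:480,0:640]
    K,D,R,t=c
    p=cv2.undistortPoints(np.stack([u,v],-1).reshape(-1,1,2).astype(float),K,D).reshape(480,640,2)
    X=np.dstack([p,np.ones((480,640))])*d[...,None]
    return (X-t)@R
def crop(src,x,y,w,h,f,out):
    im=cv2.imread(src)[y:y+h,x:x+w];cv2.imwrite(out,cv2.resize(im,None,fx=f,fy=f,interpolation=cv2.INTER_CUBIC))
E
python3 - <<'E'
from h import *
crop("pics/scene0.png",190,180,260,120,3,"pics/c1.png")
crop("pics/side0.png",220,170,220,160,3.6,"pics/c2.png")
for n in("scene","side"):
    P=cloud(cam(n),np.load(f"pics/{n}0.npy"));np.save(f"pics/{n}P.npy",P)
P=np.load("pics/sceneP.npy")
for u,v in[(235,210),(235,222),(232,245),(295,213),(295,235),(387,240),(400,230),(345,222),(380,330)]: print(u,v,P[v,u].round(3))
P=np.load("pics/sideP.npy")
for u,v in[(273,190),(273,203),(250,215),(307,210),(372,258),(390,257),(335,235)]: print(u,v,P[v,u].round(3))
E
```

```text
235 210 [0.453 0.313 0.049]
235 222 [0.443 0.293 0.028]
232 245 [0.391 0.188 0.03 ]
295 213 [0.542 0.173 0.074]
295 235 [0.512 0.12  0.051]
387 240 [ 0.613 -0.066  0.096]
400 230 [ 0.643 -0.067  0.109]
345 222 [0.581 0.031 0.102]
380 330 [ 0.459 -0.242  0.063]
273 190 [0.454 0.314 0.05 ]
273 203 [0.451 0.294 0.024]
250 215 [0.397 0.202 0.05 ]
307 210 [0.529 0.178 0.067]
372 258 [ 0.627 -0.06   0.1  ]
390 257 [ 0.656 -0.074  0.11 ]
335 235 [0.57  0.019 0.102]
```

View pics/c1.png

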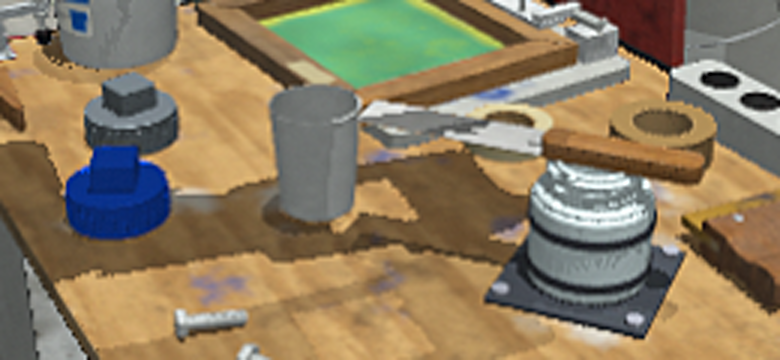

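View pics/c2.png

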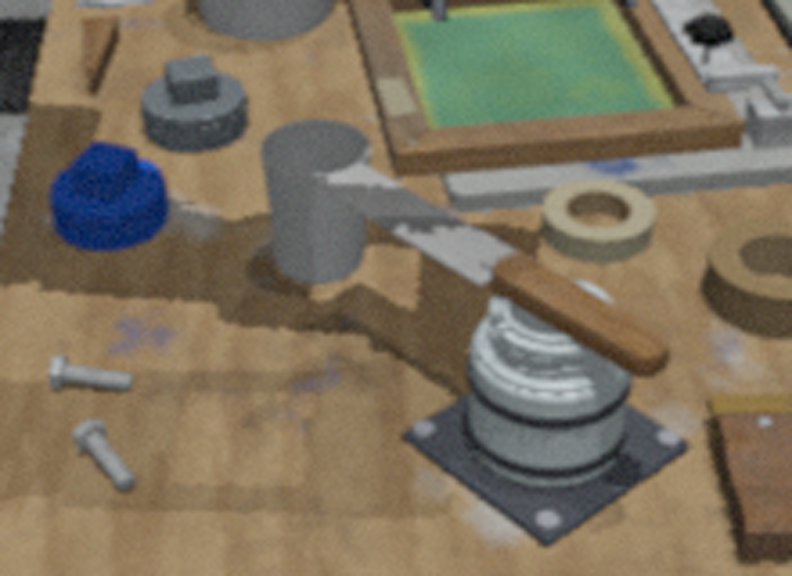

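Run:
```python
from h import *
for n in("scene","side"):
    P=np.load(f"pics/{n}P.npy");im=cv2.imread(f"pics/{n}0.png").astype(int)
    reg=(P[...,2]>.085)&(P[...,2]<.13)&(P[...,0]>.5)&(P[...,0]<.75)&(P[...,1]>-.15)&(P[...,1]<.11)
    Q=P[reg];C=im[reg]
    h=(C[:,2]-C[:,0]>40)
    H=Q[h&(Q[:,2]>.1)];B=Q[~h&(Q[:,2]>.097)]
    for nm,A in(("handle",H),("all",np.r_[H,B])):
        c=A[:,:2].mean(0);w,v=np.linalg.eigh(np.cov(A[:,:2].T));d=v[:,1];d=d*np.sign(d[0]);s=(A[:,:2]-c)@d;t=(A[:,:2]-c)@v[:,0]
        e1=c+d*np.percentile(s,.5);e2=c+d*np.percentile(s,99.5)
        print(n,nm,len(A),c.round(4),np.degrees(np.arctan2(d[1],d[0])).round(1),e1.round(4),e2.round(4),np.percentile(t,[1,99]).round(4),np.percentile(A[:,2],[5,50,95]).round(4))
    # lid knob & roof, cup, jar
    for nm,b,z0,z1 in(("knob",(.41,.51,.25,.38),.043,.06),("roof",(.39,.53,.24,.38),.024,.034),("cup",(.47,.6,.1,.22),.05,.1),("jar",(.4,.52,-.3,-.15),.055,.075)):
        r=(P[...,0]>b[0])&(P[...,0]<b[1])&(P[...,1]>b[2])&(P[...,1]<b[3])&(P[...,2]>z0)&(P[...,2]<z1)
        A=P[r]
        if nm=="knob":
            rr=cv2.minAreaRect(A[:,:2].astype(np.float32)*1000);print(n,nm,rr,A.mean(0).round(4))
        else: print(n,nm,cv2.minEnclosingCircle(A[:,:2].astype(np.float32)*1000),A.mean(0).round(4))
```

```text
scene handle 524 [ 0.6375 -0.0642] -53.8 [0.5736 0.0231] [ 0.6686 -0.1068] [-0.0166  0.0098] [0.101  0.1087 0.1105]
scene all 1051 [ 0.6057 -0.0166] -56.1 [0.5353 0.0881] [ 0.667  -0.1078] [-0.0191  0.0164] [0.1007 0.1031 0.1102]
scene knob ((452.34954833984375, 326.1496276855469), (35.57210922241211, 34.39544677734375), 8.51108455657959) [0.4507 0.3224 0.0492]
scene roof ((451.2060241699219, 323.1563415527344), 39.07261276245117) [0.4463 0.3138 0.0284]
scene cup ((526.141357421875, 147.3604278564453), 37.01555633544922) [0.5241 0.1445 0.0708]
scene jar ((451.3360900878906, -254.3920440673828), 34.72361373901367) [ 0.449  -0.2582  0.0623]
side handle 552 [ 0.6428 -0.0675] -55.3 [ 0.6111 -0.0218] [ 0.6695 -0.106 ] [-0.014   0.0105] [0.1031 0.1085 0.11  ]
side all 1345 [ 0.6079 -0.0184] -55.8 [0.5356 0.088 ] [ 0.6683 -0.1072] [-0.018   0.0165] [0.0996 0.1023 0.1096]
side knob ((451.95965576171875, 325.80194091796875), (32.95426559448242, 36.03510284423828), 12.32235336303711) [0.4514 0.3235 0.0481]
side roof ((445.0941467285156, 297.1849060058594), 64.35807037353516) [0.451  0.3148 0.0274]
side cup ((526.4515380859375, 146.3760528564453), 35.972900390625) [0.5227 0.1511 0.0687]
side jar ((451.1104736328125, -255.34190368652344), 34.127254486083984) [ 0.4521 -0.2583  0.0612]
```

Run:
```python
from h import *
print(manip.finger_overhang)
W=np.full((400,400,3),60,np.uint8);Hm=np.full((400,400),-9.)
# x .3-.9 vertical up, y .4..-.4 ; 2mm
W=np.full((600,800,3),60,np.uint8);Hm=np.full((600,800),-9.)
for n in("side","scene"):
    P=np.load(f"pics/{n}P.npy").reshape(-1,3);im=cv2.imread(f"pics/{n}0.png").reshape(-1,3)
    r=((.9-P[:,0])*1000).round().astype(int);c=((.4-P[:,1])*1000).round().astype(int)
    ok=(r>=1)&(r<599)&(c>=1)&(c<799)&(P[:,2]<.2)&(P[:,2]>-.02)
    for a,b,z,k in zip(r[ok],c[ok],P[ok,2],im[ok]):
        s=np.s_[a-1:a+2,b-1:b+2]
        m=z>Hm[s]-.0;Hm[s][m]=z;W[s][m]=k
for x in np.arange(.3,.91,.1): cv2.putText(W,f"{x:.1f}",(0,int((.9-x)*1000)),0,.5,(255,255,255));cv2.line(W,(0,int((.9-x)*1000)),(800,int((.9-x)*1000)),(255,255,0),1)
for y in np.arange(-.4,.41,.1): cv2.putText(W,f"{y:.1f}",(int((.4-y)*1000),12),0,.5,(255,255,255));cv2.line(W,(int((.4-y)*1000),0),(int((.4-y)*1000),600),(255,255,0),1)
cv2.imwrite("pics/top.png",W)
H=np.clip((Hm+.02)/.2*255,0,255).astype(np.uint8);cv2.imwrite("pics/toph.png",cv2.applyColorMap(H,cv2.COLORMAP_JET))
```

```text
0.0726
```

View pics/top.png

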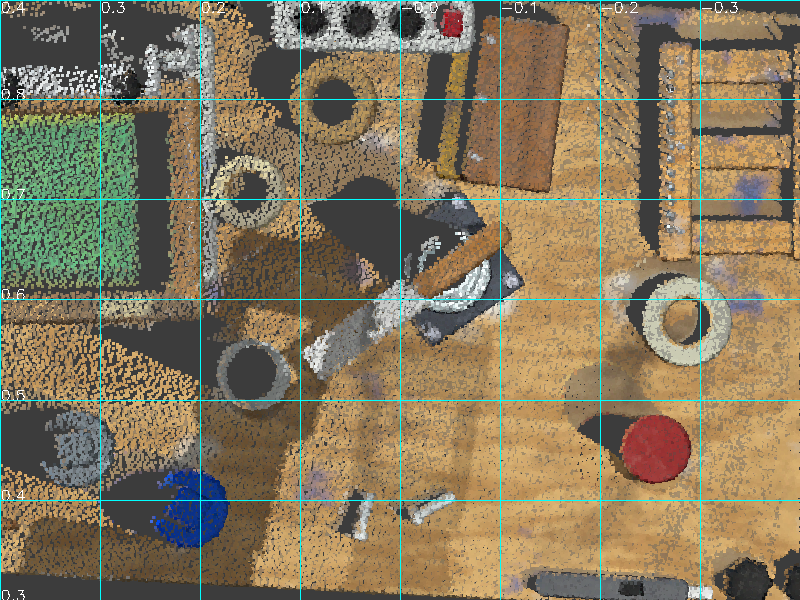

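Run:
```python
from h import *
s=manip.sense();p,d=manip.snapshot("wrist");cv2.imwrite("pics/w0.png",p[:,:,::-1])
c=cam("wrist",s);P=cloud(c,d);np.save("pics/w0P.npy",P)
q=(P[...,2]>.1)&(P[...,2]<.12)&(d>0)
im=p.astype(int);h=q&(im[...,0]-im[...,2]>40)
A=P[h];print(len(A));print(cv2.minAreaRect(A[:,:2].astype(np.float32)*1000),np.percentile(A[:,2],[5,50,95]))
```

```text
4134
((601.3369140625, -7.8784332275390625), (27.46976089477539, 236.6573944091797), 38.02680206298828) [0.10921362 0.11049176 0.1115309 ]
```

View pics/w0.png

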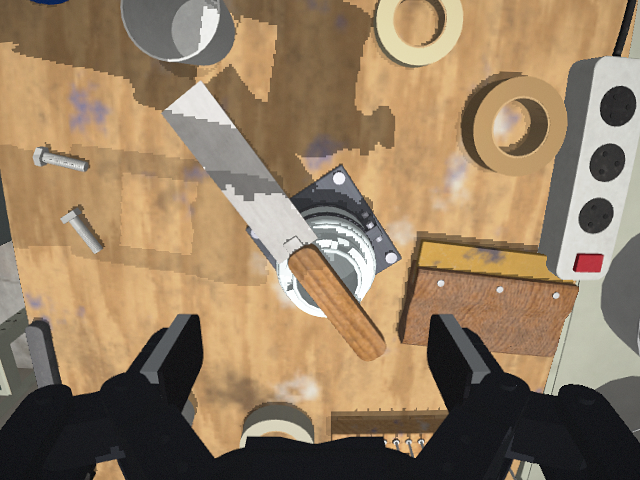

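Run:
```python
from h import *
s=manip.sense();c=cam("wrist",s);P=np.load("pics/w0P.npy")
e=atz(c,[(372,354)],.109)[0];t=atz(c,[(183.5,98)],.102)[0]
print(e,t,np.linalg.norm(e-t),np.degrees(np.arctan2(*(e-t)[1::-1])),(e+t)/2)
im=cv2.imread("pics/w0.png").astype(int)
h=(P[...,2]>.105)&(P[...,2]<.12)&(im[...,2]-im[...,0]>40)
print(cv2.minAreaRect(P[h][:,:2].astype(np.float32)*1000))
# rim points
r=(P[...,2]>.092)&(P[...,2]<.099)&(np.abs(P[...,0]-.63)<.05)&(np.abs(P[...,1]+.05)<.05)&(im[...,2]-im[...,0]<25)
A=P[r][:,:2];print(len(A))
f=lambda p,A:np.linalg.norm(A-p[:2],axis=1)-p[2]
from scipy.optimize import least_squares
print(least_squares(f,[.63,-.05,.026],args=(A,),loss="soft_l1",f_scale=.001).x)
# plate corners bolts
print(atz(c,[(339,178),(391,257)],.008))
for z0,z1 in((.088,.093),(.070,.076),(.1,.12)):
    r=(P[...,2]>z0)&(P[...,2]<z1)&(np.abs(P[...,0]-.63)<.05)&(np.abs(P[...,1]+.05)<.05)&(im[...,2]-im[...,0]<25)
    if r.sum()>10:print(z0,r.sum(),cv2.minEnclosingCircle(P[r][:,:2].astype(np.float32)*1000))
crop("pics/w0.png",220,150,200,220,2.7,"pics/w0c.png")
```

```text
[ 0.66791529 -0.10028881  0.109     ] [0.53620829 0.0895625  0.102     ] 0.23116931669156843 -55.24949761102425 [ 0.60206179 -0.00536315  0.1055    ]
((640.7910766601562, -58.83793258666992), (24.728534698486328, 107.89483642578125), 35.69529342651367)
1512
[ 0.63194649 -0.04385032  0.02821011]
[[ 0.64511092  0.02122747  0.008     ]
 [ 0.69807306 -0.05669843  0.008     ]]
0.088 587 ((631.5140991210938, -43.391021728515625), 32.93980407714844)
0.07 1212 ((631.6616821289062, -43.03831481933594), 41.2924690246582)
0.1 1272 ((605.6756591796875, -32.957706451416016), 41.63203430175781)
```

View pics/w0c.png

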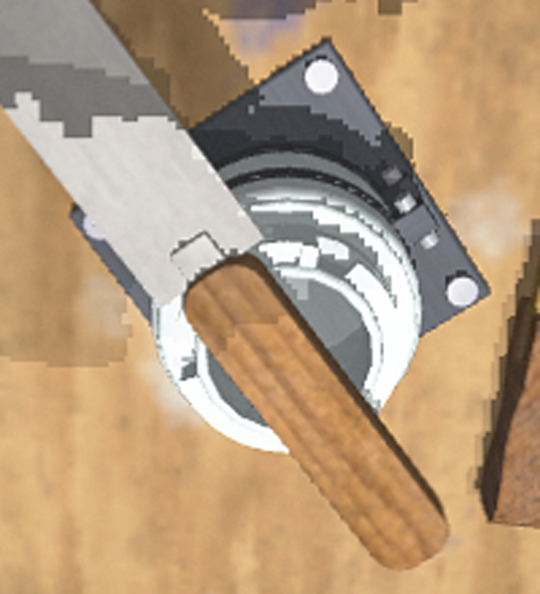

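>>> apply_moves(
  increments=[
    [[-0.042, 0.005, 0, -7], [0, 0, 0.02, -7], [0, 0, 0.025, -7], [0, 0, 0.025, -7], [0, 0, 0.02, -7]],
  ],
  fingers=0.55,
  newtons=40,
)

```text
t: 0.65
tcp_pos: [0.6318, -0.0438, 0.213]
tool_rot: [0.451, 0.893, 0.001, 0.003]
force: [0.2, 0.8, 0.6]
finger_gap: 0.551
```

```bash
cat >> h.py <<'E'
def st():
    s=manip.sense();R=Rn.from_quat(s["tool_rot"]).as_matrix()
    print("t",round(s["t"],2),"pos",np.round(s["tcp_pos"],4),"yaw_y",np.degrees(np.arctan2(R[1,1],R[0,1])).round(2),"z",R[:,2].round(3),"F",np.round(s["force"],1),"gap",round(s["finger_gap"],3),"T",np.round(s["ft_torque"],2),"q6",round(s["q"][5],2));return s,R
def togo(x,y):
    s,R=st();d=np.array([x,y,s["tcp_pos"][2]])-s["tcp_pos"];print("tool d",(R.T@d).round(4))
E
python3 - <<'E'
from h import *
togo(.6294,-.0424)
s=manip.sense();p,d=manip.snapshot("wrist");cv2.imwrite("pics/w1.png",p[:,:,::-1]);P=cloud(cam("wrist",s),d)
im=p.astype(int);h=(P[...,2]>.104)&(P[...,2]<.12)&(im[...,0]-im[...,2]>40)
print(cv2.minAreaRect(P[h][:,:2].astype(np.float32)*1000),P[h].mean(0))
E
```

```text
t 0.65 pos [ 0.6318 -0.0438  0.213 ] yaw_y 36.38 z [ 0.006 -0.001 -1.   ] F [0.2 0.8 0.6] gap 0.551 T [-0.02  0.03  0.  ] q6 -0.88
tool d [ 0.0025 -0.0011 -0.    ]
((616.9692993164062, -22.462074279785156), (26.609954833984375, 194.8009033203125), 33.31312561035156) [ 0.63754972 -0.05451509  0.11042875]
```

View pics/w1.png

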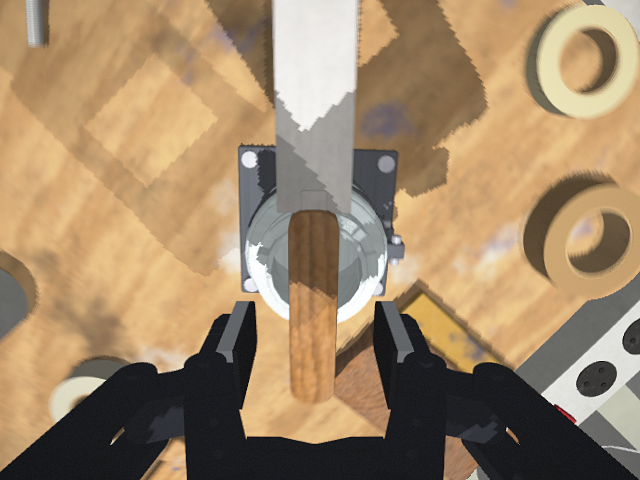

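>>> apply_moves(
  increments=[
    [[0.002, -0.001, 0.025, 0], [0, 0, 0.017, 0], [0, 0, 0, 0], [0, 0, 0, 0]],
  ],
)

```text
t: 1.1
tcp_pos: [0.6282, -0.0425, 0.1662]
tool_rot: [0.453, 0.892, -0.0, -0.001]
force: [0.7, 0.8, -0.2]
finger_gap: 0.552
```

```bash
python3 -c "
from h import *
st()"
```

```text
t 1.1 pos [ 0.6282 -0.0425  0.1662] yaw_y 36.15 z [-0.002  0.001 -1.   ] F [ 0.7  0.8 -0.2] gap 0.552 T [ 0.02 -0.    0.02] q6 -0.88
```

>>> apply_moves(
  increments=[
    [[0, 0, -0.004, 0]],
  ],
)

```text
t: 1.2
tcp_pos: [0.6281, -0.0424, 0.1707]
tool_rot: [0.453, 0.891, -0.0, -0.001]
force: [0.1, 0.3, 0.2]
finger_gap: 0.55
```

>>> apply_moves(
  increments=[
    [[0, 0, 0, 0], [0, 0, 0, 0], [0, 0, 0, 0], [0, 0, 0, 0], [0, 0, 0, 0]],
  ],
  fingers=0,
  newtons=60,
)

```text
t: 1.7
tcp_pos: [0.6298, -0.0427, 0.1752]
tool_rot: [0.453, 0.891, 0.001, 0.002]
force: [-0.5, 0.7, -0.4]
finger_gap: 0.258
```

```bash
python3 -c "
from h import *
st()"
```

```text
t 1.7 pos [ 0.6298 -0.0427  0.1752] yaw_y 36.07 z [ 0.004 -0.001 -1.   ] F [-0.5  0.7 -0.4] gap 0.258 T [-0.02 -0.04 -0.04] q6 -0.87
```

>>> apply_moves(
  increments=[
    [[0, 0, 0, 0], [0, 0, 0.003, 0]],
  ],
  fingers=0.45,
)

```text
t: 1.9
tcp_pos: [0.6301, -0.0427, 0.1725]
tool_rot: [0.453, 0.891, 0.001, 0.003]
force: [0.0, 0.1, -0.2]
finger_gap: 0.45
```

```bash
python3 -c "
from h import *
st()
s=manip.sense();p,d=manip.snapshot('side');cv2.imwrite('pics/s1.png',p[:,:,::-1]);crop('pics/s1.png',290,170,180,160,4,'pics/s1c.png')
st()"
```

```text
t 1.9 pos [ 0.6301 -0.0427  0.1725] yaw_y 36.07 z [ 0.006 -0.001 -1.   ] F [ 0.   0.1 -0.2] gap 0.45 T [ 0.01  0.02 -0.05] q6 -0.87
t 1.95 pos [ 0.6297 -0.0426  0.1717] yaw_y 36.07 z [ 0.004 -0.001 -1.   ] F [-0.5  0.5 -0.2] gap 0.45 T [-0.   -0.04 -0.01] q6 -0.87
```

View pics/s1c.png

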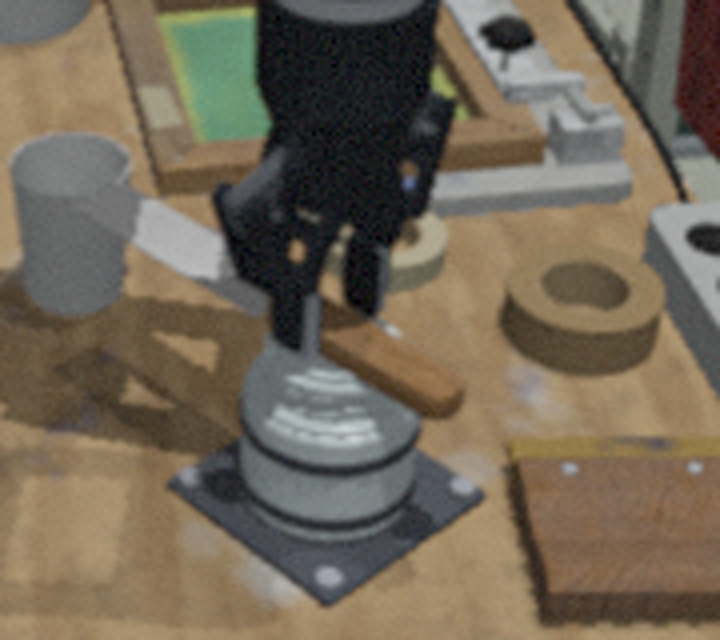

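>>> apply_moves(
  increments=[
    [[0, 0, 0.003, 0], [0, 0, 0, 0], [0, 0, 0, 0], [0, 0, 0, 0]],
  ],
  fingers=0,
  newtons=60,
)

```text
t: 2.35
tcp_pos: [0.6301, -0.0427, 0.1687]
tool_rot: [0.454, 0.891, 0.001, 0.002]
force: [0.6, -0.4, 2.3]
finger_gap: 0.268
```

```bash
python3 -c "
from h import *
st()"
```

```text
t 2.35 pos [ 0.6301 -0.0427  0.1687] yaw_y 36.06 z [ 0.005 -0.001 -1.   ] F [ 0.6 -0.4  2.3] gap 0.268 T [ 0.04  0.06 -0.07] q6 -0.87
```

>>> apply_moves(
  increments=[
    [[0, 0, -0.02, 0], [0, 0, -0.03, 0], [0, 0, -0.02, 0]],
  ],
)

```text
t: 2.65
tcp_pos: [0.627, -0.0421, 0.2351]
tool_rot: [0.454, 0.891, -0.001, -0.004]
force: [1.1, -0.3, -1.0]
finger_gap: 0.267
```

```bash
python3 -c "
from h import *
togo(.48,-.09)
s=manip.sense();p,d=manip.snapshot('wrist');cv2.imwrite('pics/w2.png',p[:,:,::-1])"
```

```text
t 2.65 pos [ 0.627  -0.0421  0.2351] yaw_y 36.05 z [-0.007  0.002 -1.   ] F [ 1.1 -0.3 -1. ] gap 0.267 T [-0.02 -0.02 -0.01] q6 -0.87
tool d [ 0.0478 -0.147   0.001 ]
```

View pics/w2.png

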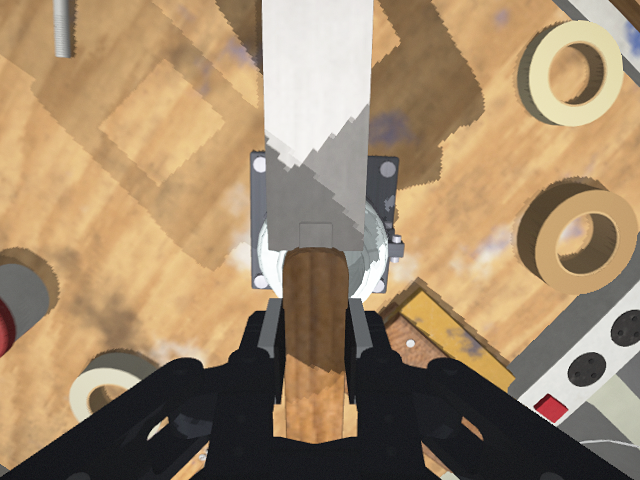

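>>> apply_moves(
  increments=[
    [[0.006, -0.018, 0, 0], [0.013, -0.04, 0, 0], [0.013, -0.04, 0, 0], [0.012, -0.035, 0, 0], [0.004, -0.014, 0, 0]],
  ],
)

```text
t: 3.2
tcp_pos: [0.4784, -0.0902, 0.2358]
tool_rot: [0.452, 0.892, 0.0, 0.001]
force: [-0.5, 0.6, -1.6]
finger_gap: 0.262
```

>>> apply_moves(
  increments=[
    [[0, 0, 0.01, 7], [0, 0, 0.01, 7], [0, 0, 0.01, 7], [0, 0, 0.01, 7], [0, 0, 0.01, 7]],
  ],
)

```text
t: 3.7
tcp_pos: [0.4737, -0.0906, 0.1826]
tool_rot: [0.709, 0.705, -0.0, -0.001]
force: [-0.5, -0.2, -1.0]
finger_gap: 0.261
```

```bash
python3 -c "
from h import *
togo(.48,-.09)
s=manip.sense();p,d=manip.snapshot('side');cv2.imwrite('pics/s2.png',p[:,:,::-1])"
```

```text
t 3.7 pos [ 0.4737 -0.0906  0.1826] yaw_y -0.28 z [-0.001  0.001 -1.   ] F [-0.5 -0.2 -1. ] gap 0.261 T [-0.04  0.1   0.06] q6 -0.42
tool d [ 0.0006  0.0063 -0.    ]
```

View pics/s2.png

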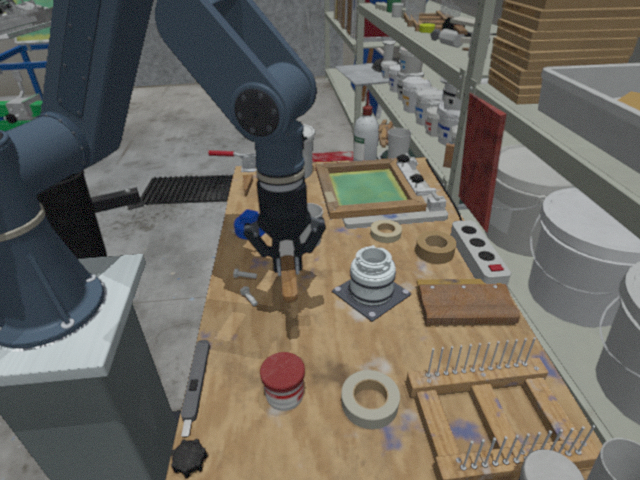

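>>> apply_moves(
  increments=[
    [[0, 0.006, 0.03, 0], [0, 0, 0.035, 0], [0, 0, 0.02, 0], [0, 0, 0.01, 0], [0, 0, 0.004, 0]],
  ],
)

```text
t: 4.25
tcp_pos: [0.4798, -0.0906, 0.0783]
tool_rot: [0.707, 0.708, -0.0, -0.001]
force: [0.3, -0.4, -0.3]
finger_gap: 0.26
```

>>> apply_moves(
  increments=[
    [[0, 0, 0.003, 0], [0, 0, 0.001, 0]],
  ],
)

```text
t: 4.45
tcp_pos: [0.48, -0.0907, 0.0744]
tool_rot: [0.706, 0.708, -0.0, -0.001]
force: [0.5, 0.7, -1.3]
finger_gap: 0.261
```

>>> apply_moves(
  increments=[
    [[0, 0, 0.001, 0]],
  ],
)

```text
t: 4.55
tcp_pos: [0.4804, -0.0908, 0.074]
tool_rot: [0.706, 0.708, 0.0, 0.0]
force: [-0.4, -0.2, -0.4]
finger_gap: 0.262
```

>>> apply_moves(
  increments=[
    [[0, 0, 0, 0], [0, 0, 0, 0], [0, 0, -0.02, 0], [0, 0, -0.05, 0], [0, 0, -0.05, 0]],
  ],
  fingers=0.5,
)

```text
t: 5.05
tcp_pos: [0.4785, -0.0903, 0.1939]
tool_rot: [0.706, 0.708, -0.002, -0.005]
force: [1.3, 0.3, -0.7]
finger_gap: 0.503
```

Run:
```python
from h import *
s,R=st();p,d=manip.snapshot('wrist');cv2.imwrite('pics/w3.png',p[:,:,::-1]);P=cloud(cam("wrist",s),d)
for u,v in[(300,300),(310,330),(310,100),(310,150),(310,350),(310,200)]:print(u,v,P[v,u].round(4))
```

```text
t 5.05 pos [ 0.4785 -0.0903  0.1939] yaw_y 0.17 z [-0.009  0.004 -1.   ] F [ 1.3  0.3 -0.7] gap 0.503 T [-0.08 -0.01 -0.01] q6 -0.42
300 300 [ 0.4648 -0.1424  0.0007]
310 330 [ 0.4725 -0.1591  0.0151]
310 100 [ 0.4723 -0.0026  0.0083]
310 150 [ 0.4723 -0.0332  0.0073]
310 350 [ 0.4722 -0.1845  0.0021]
310 200 [ 0.4725 -0.064   0.0159]
```

View pics/w3.png

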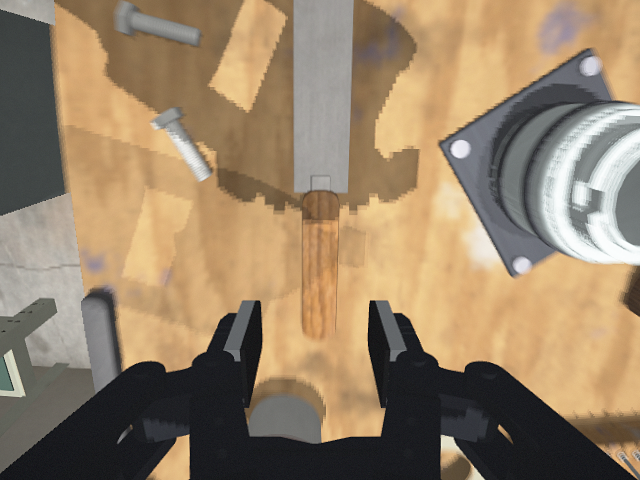

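>>> apply_moves(
  increments=[
    [[0, 0, -0.04, 0], [0.04, 0, -0.04, 0], [0.05, -0.005, 0, 0], [0.05, -0.005, 0, 0], [0.05, -0.005, 0, 0]],
  ],
  fingers=0.65,
)

```text
t: 5.6
tcp_pos: [0.4713, 0.092, 0.2857]
tool_rot: [0.71, 0.704, 0.006, 0.011]
force: [1.1, -0.1, 0.6]
finger_gap: 0.65
```

>>> apply_moves(
  increments=[
    [[0.05, -0.003, 0, 0], [0.05, 0, 0, 0], [0.04, 0, 0, 0]],
  ],
)

```text
t: 5.9
tcp_pos: [0.4673, 0.2349, 0.2871]
tool_rot: [0.71, 0.704, 0.008, 0.012]
force: [0.2, -0.3, 0.2]
finger_gap: 0.655
```

Run:
```python
from h import *
s,R=st();p,d=manip.snapshot('wrist');cv2.imwrite('pics/w4.png',p[:,:,::-1]);c=cam("wrist",s);P=cloud(c,d);np.save("pics/w4P.npy",P)
im=p.astype(int)
for z0,z1,nm in((.044,.06,"knob"),(.024,.036,"roof")):
    r=(P[...,2]>z0)&(P[...,2]<z1)&(abs(P[...,0]-.452)<.045)&(abs(P[...,1]-.324)<.045)
    A=P[r];print(nm,len(A),np.median(A[:,2]).round(4),cv2.minAreaRect(A[:,:2].astype(np.float32)*1000),cv2.minEnclosingCircle(A[:,:2].astype(np.float32)*1000))
```

```text
t 5.9 pos [0.4673 0.2349 0.2871] yaw_y -0.49 z [ 0.028 -0.005 -1.   ] F [ 0.2 -0.3  0.2] gap 0.655 T [ 0.03 -0.01  0.  ] q6 0.27
knob 2165 0.0513 ((451.0094909667969, 329.8764953613281), (33.724430084228516, 33.91217041015625), 10.274751663208008) ((450.8136291503906, 329.7953796386719), 22.223758697509766)
roof 5381 0.0295 ((451.1812744140625, 329.5360107421875), (75.48664855957031, 76.47196960449219), 39.891990661621094) ((451.09307861328125, 329.705078125), 38.94095230102539)
```

View pics/w4.png

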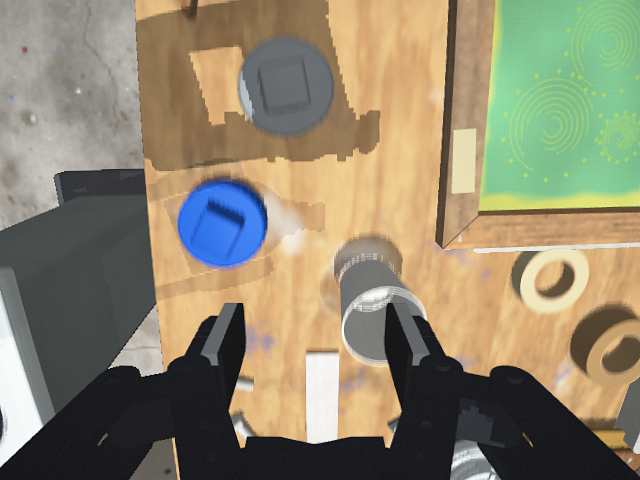

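Run:
```python
from h import *
s,R=st();print((R.T@(np.array([.451,.3295,.2])-s["tcp_pos"])).round(4))
```

```text
t 5.95 pos [0.4674 0.2399 0.2874] yaw_y -0.33 z [ 0.03 -0.   -1.  ] F [0.9 3.3 0.7] gap 0.652 T [ 0.15 -0.02  0.03] q6 0.28
[ 0.0895 -0.0195  0.0869]
```

>>> apply_moves(
  increments=[
    [[0.02, -0.005, 0.02, -3], [0.03, -0.006, 0.03, -4], [0.025, -0.006, 0.03, -3], [0.01, 0, 0.02, 0], [0.0, 0, 0, 0]],
  ],
)

```text
t: 6.45
tcp_pos: [0.4472, 0.3299, 0.1873]
tool_rot: [0.639, 0.769, 0.014, 0.015]
force: [-1.0, -0.0, 0.5]
finger_gap: 0.648
```

Run:
```python
from h import *
s,R=st();p,d=manip.snapshot('wrist');cv2.imwrite('pics/w5.png',p[:,:,::-1]);c=cam("wrist",s);P=cloud(c,d)
for z0,z1,nm in((.044,.06,"knob"),(.024,.036,"roof")):
    r=(P[...,2]>z0)&(P[...,2]<z1)&(abs(P[...,0]-.452)<.045)&(abs(P[...,1]-.324)<.045)
    A=P[r];print(nm,len(A),np.median(A[:,2]).round(4),cv2.minAreaRect(A[:,:2].astype(np.float32)*1000),cv2.minEnclosingCircle(A[:,:2].astype(np.float32)*1000))
s,R=st();print((R.T@(np.array([.451,.3295,.104])-s["tcp_pos"])).round(4))
```

```text
t 6.45 pos [0.4472 0.3299 0.1873] yaw_y 10.51 z [ 0.041  0.003 -0.999] F [-1.  -0.   0.5] gap 0.648 T [-0.    0.05 -0.05] q6 0.27
knob 3482 0.0513 ((451.25152587890625, 330.32525634765625), (34.12670135498047, 33.982887268066406), 9.76451587677002) ((451.21820068359375, 330.00347900390625), 22.643362045288086)
roof 7639 0.0295 ((450.93438720703125, 330.0464782714844), (75.45170593261719, 75.86650085449219), 12.924561500549316) ((451.2368469238281, 330.3710632324219), 38.76622009277344)
t 6.5 pos [0.4477 0.3296 0.1884] yaw_y 10.48 z [ 0.042  0.004 -0.999] F [-0.2 -0.1  0.7] gap 0.647 T [-0.03 -0.01  0.01] q6 0.27
[-0.0003 -0.0003  0.0845]
```

View pics/w5.png

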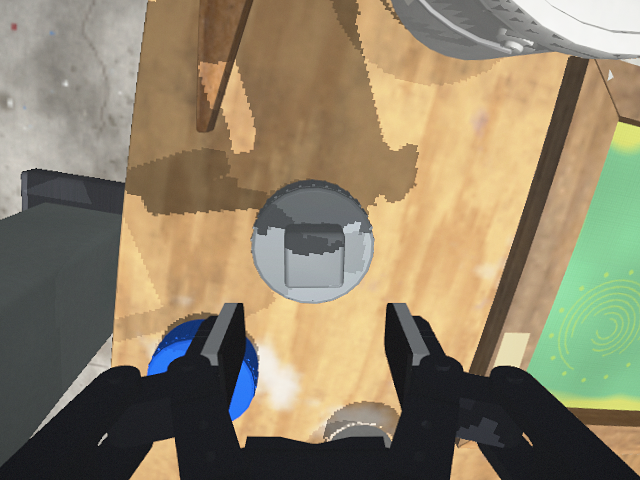

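>>> apply_moves(
  increments=[
    [[0, -0.002, 0.03, 0], [0, 0, 0.025, 0], [0, 0, 0.015, 0], [0, 0, 0.005, 0], [0, 0, 0, 0]],
  ],
)

```text
t: 7.0
tcp_pos: [0.4549, 0.3275, 0.1194]
tool_rot: [0.641, 0.767, 0.021, 0.019]
force: [-0.1, -0.1, -0.6]
finger_gap: 0.654
```

Run:
```python
from h import *
s,R=st();print((R.T@(np.array([.4485,.330,.104])-s["tcp_pos"])).round(4))
```

```text
t 7.0 pos [0.4549 0.3275 0.1194] yaw_y 10.26 z [ 0.055  0.008 -0.998] F [-0.1 -0.1 -0.6] gap 0.654 T [ 0.02  0.   -0.  ] q6 0.27
[ 0.0036 -0.0067  0.015 ]
```

>>> apply_moves(
  increments=[
    [[0, 0, -0.05, 0], [0, 0, 0, 0], [0, 0, 0, 0]],
  ],
)

```text
t: 7.3
tcp_pos: [0.4534, 0.3258, 0.1699]
tool_rot: [0.642, 0.766, 0.02, 0.018]
force: [-0.8, -0.4, 0.4]
finger_gap: 0.65
```

Run:
```python
from h import *
s,R=st();print(np.round(s["q"],4))
```

```text
t 7.3 pos [0.4534 0.3258 0.1699] yaw_y 10.13 z [ 0.054  0.007 -0.999] F [-0.8 -0.4  0.4] gap 0.65 T [ 0.01  0.07 -0.03] q6 0.27
[ 0.4294  0.6208  1.7412 -0.0237  0.728   0.2699]
```

>>> apply_moves(
  increments=[
    [[0, 0, 0.01, 0], [0, 0, 0.01, 0], [0, 0, 0.01, 0], [0, 0, 0.01, 0], [0, 0, 0.0, 0]],
  ],
)

```text
t: 7.8
tcp_pos: [0.456, 0.3256, 0.1275]
tool_rot: [0.642, 0.766, 0.021, 0.019]
force: [-0.0, -0.2, 0.1]
finger_gap: 0.65
```

Run:
```python
from h import *
s,R=st();print(np.round(s["q"],4))
```

```text
t 7.8 pos [0.456  0.3256 0.1275] yaw_y 10.09 z [ 0.055  0.008 -0.998] F [-0.  -0.2  0.1] gap 0.65 T [0.04 0.07 0.02] q6 0.27
[ 0.4271  0.6948  1.7564 -0.0264  0.637   0.2719]
```

>>> apply_moves(
  increments=[
    [[0, 0, -0.035, 0], [0, 0, -0.04, 0], [0, 0, -0.04, 0], [0, 0, -0.03, 0], [0, 0, 0.0, 0]],
  ],
)

```text
t: 8.3
tcp_pos: [0.447, 0.3241, 0.2713]
tool_rot: [0.642, 0.766, 0.015, 0.016]
force: [0.2, -0.2, 0.5]
finger_gap: 0.652
```

Run:
```python
from h import *
s,R=st();print(np.round(s["q"],4))
```

```text
t 8.3 pos [0.447  0.3241 0.2713] yaw_y 10.1 z [ 0.044  0.003 -0.999] F [ 0.2 -0.2  0.5] gap 0.652 T [-0.05 -0.02  0.04] q6 0.27
[ 0.4315  0.4617  1.6715 -0.0192  0.9675  0.2659]
```

>>> apply_moves(
  increments=[
    [[0.006, -0.005, 0.04, 0], [0, 0, 0.0, 0], [0, 0, 0.04, 0], [0, 0, 0, 0], [0, 0, 0.04, 0]],
  ],
)

```text
t: 8.8
tcp_pos: [0.4507, 0.3317, 0.1534]
tool_rot: [0.641, 0.767, 0.02, 0.019]
force: [1.4, 2.1, -0.1]
finger_gap: 0.649
```

Run:
```python
from h import *
s,R=st()
t=np.array([.451,.330,.104]);t[:2]-=.06*R[:2,2]
print((R.T@(t-s["tcp_pos"])).round(4))
```

```text
t 8.8 pos [0.4507 0.3317 0.1534] yaw_y 10.17 z [ 0.055  0.007 -0.998] F [ 1.4  2.1 -0.1] gap 0.649 T [ 0.03 -0.07  0.01] q6 0.28
[-0.0014 -0.0061  0.0491]
```

>>> apply_moves(
  increments=[
    [[-0.001, -0.005, 0.02, 0], [0, 0, 0.01, 0], [0, 0, 0.01, 0], [0, 0, 0.005, 0], [0, 0, 0, 0]],
  ],
)

```text
t: 9.3
tcp_pos: [0.4503, 0.3303, 0.1088]
tool_rot: [0.641, 0.767, 0.021, 0.019]
force: [-0.5, -0.7, 0.2]
finger_gap: 0.647
```

Run:
```python
from h import *
s,R=st()
t=np.array([.451,.330,.104]);t[:2]-=.06*R[:2,2]
print((R.T@(t-s["tcp_pos"])).round(4))
```

```text
t 9.3 pos [0.4503 0.3303 0.1088] yaw_y 10.16 z [ 0.056  0.007 -0.998] F [-0.5 -0.7  0.2] gap 0.647 T [-0.02  0.09 -0.09] q6 0.29
[-0.0003 -0.003   0.0046]
```

>>> apply_moves(
  increments=[
    [[0, -0.003, 0.003, 0], [0, 0, 0, 0], [0, 0, 0, 0], [0, 0, 0, 0], [0, 0, 0, 0]],
  ],
  fingers=0,
  newtons=40,
)

```text
t: 9.8
tcp_pos: [0.4482, 0.3303, 0.108]
tool_rot: [0.641, 0.767, 0.022, 0.02]
force: [0.3, 0.2, -1.6]
finger_gap: 0.387
```

Run:
```python
from h import *
s,R=st()
```

```text
t 9.8 pos [0.4482 0.3303 0.108 ] yaw_y 10.17 z [ 0.059  0.009 -0.998] F [ 0.3  0.2 -1.6] gap 0.387 T [-0.01  0.04  0.02] q6 0.29
```

>>> apply_moves(
  increments=[
    [[0, 0, -0.035, 0], [0, 0, -0.04, 0], [0, 0, -0.04, 0], [0, 0, -0.04, 0], [0, 0, -0.02, 0]],
  ],
)

```text
t: 10.3
tcp_pos: [0.4358, 0.3276, 0.2833]
tool_rot: [0.642, 0.767, 0.016, 0.017]
force: [0.1, 0.6, -2.1]
finger_gap: 0.39
```

Run:
```python
from h import *
s,R=st()
print((R.T@(np.array([.6317,-.0434,.27])-s["tcp_pos"])).round(4))
s=manip.sense();p,d=manip.snapshot('side');cv2.imwrite('pics/s3.png',p[:,:,::-1]);
```

```text
t 10.3 pos [0.4358 0.3276 0.2833] yaw_y 10.15 z [ 0.046  0.003 -0.999] F [ 0.1  0.6 -2.1] gap 0.39 T [ 0.02 -0.02 -0.04] q6 0.28
[-0.3996  0.1266  0.0212]
```

View pics/s3.png

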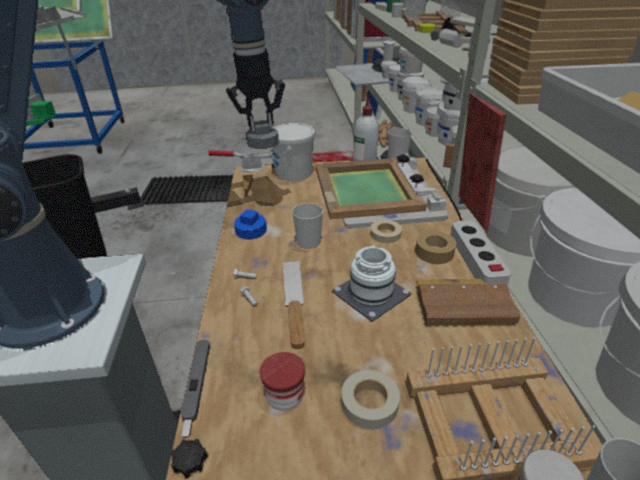

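>>> apply_moves(
  increments=[
    [[-0.03, 0.009, 0, 0], [-0.045, 0.014, 0, 0], [-0.045, 0.014, 0, 0], [-0.045, 0.014, 0, 0], [-0.045, 0.014, 0, 0]],
  ],
)

```text
t: 10.85
tcp_pos: [0.5367, 0.1328, 0.2879]
tool_rot: [0.637, 0.771, 0.019, 0.016]
force: [0.4, 0.6, -1.6]
finger_gap: 0.388
```

>>> apply_moves(
  increments=[
    [[-0.045, 0.014, 0, 0], [-0.045, 0.014, 0, 0], [-0.04, 0.014, 0, 0], [-0.02, 0.007, 0, 0], [0, 0, 0, 0]],
  ],
)

```text
t: 11.35
tcp_pos: [0.6159, -0.0183, 0.2834]
tool_rot: [0.64, 0.768, 0.017, 0.014]
force: [0.1, 0.6, -1.9]
finger_gap: 0.387
```

Run:
```python
from h import *
s,R=st()
print((R.T@(np.array([.6317,-.0434,.27])-s["tcp_pos"])).round(4))
```

```text
t 11.35 pos [ 0.6159 -0.0183  0.2834] yaw_y 10.39 z [ 0.043  0.007 -0.999] F [ 0.1  0.6 -1.9] gap 0.387 T [0.02 0.01 0.04] q6 -0.41
[-0.0275  0.0104  0.0139]
```

>>> apply_moves(
  increments=[
    [[0, 0, -0.04, 0], [0, 0, -0.05, 0], [0, 0, -0.05, 0], [0, 0, -0.04, 0], [0, 0, 0, 0]],
  ],
)

```text
t: 11.85
tcp_pos: [0.605, -0.0172, 0.4592]
tool_rot: [0.64, 0.768, 0.012, 0.004]
force: [0.4, 0.0, -1.5]
finger_gap: 0.387
```

Run:
```python
from h import *
s,R=st()
print((R.T@(np.array([.6317,-.0434,.27])-s["tcp_pos"])).round(4))
```

```text
t 11.85 pos [ 0.605  -0.0172  0.4592] yaw_y 10.36 z [ 0.022  0.014 -1.   ] F [ 0.4  0.  -1.5] gap 0.387 T [ 0.02 -0.05 -0.04] q6 -0.4
[-0.0325  0.0171  0.1893]
```

>>> apply_moves(
  increments=[
    [[0, 0, 0.02, 0], [0, 0, 0.02, 0], [0, 0, 0.02, 0], [0, 0, 0.02, 0], [0, 0, 0.02, 0]],
  ],
)

```text
t: 12.35
tcp_pos: [0.603, -0.0098, 0.3524]
tool_rot: [0.638, 0.77, 0.012, 0.002]
force: [-0.3, -0.1, -1.4]
finger_gap: 0.386
```

Run:
```python
from h import *
s,R=st()
print((R.T@(np.array([.6317,-.0434,.27])-s["tcp_pos"])).round(4))
```

```text
t 12.35 pos [ 0.603  -0.0098  0.3524] yaw_y 10.65 z [ 0.018  0.017 -1.   ] F [-0.3 -0.1 -1.4] gap 0.386 T [0.04 0.04 0.01] q6 -0.4
[-0.0395  0.0203  0.0824]
```

>>> apply_moves(
  increments=[
    [[-0.01, 0.005, 0.02, 0], [-0.01, 0.005, 0.02, 0], [-0.01, 0.005, 0.02, 0], [-0.01, 0.004, 0.02, 0], [0, 0, 0.02, 0]],
  ],
)

```text
t: 12.85
tcp_pos: [0.622, -0.037, 0.2366]
tool_rot: [0.636, 0.771, 0.008, -0.009]
force: [1.0, 0.2, -1.7]
finger_gap: 0.39
```

Run:
```python
from h import *
s,R=st();t=np.array([.6317,-.0434,.27]);t[:2]-=.1*R[:2,2]
print((R.T@(t-s["tcp_pos"])).round(4))
p,d=manip.snapshot('wrist');cv2.imwrite('pics/w6.png',p[:,:,::-1])
p2,d2=manip.snapshot('side');cv2.imwrite('pics/s4.png',p2[:,:,::-1]);crop('pics/s4.png',290,150,160,170,4,'pics/s4c.png')
p2,d2=manip.snapshot('scene');cv2.imwrite('pics/sc4.png',p2[:,:,::-1]);crop('pics/sc4.png',310,130,160,170,4,'pics/sc4c.png')
```

```text
t 12.85 pos [ 0.622  -0.037   0.2366] yaw_y 10.98 z [-0.003  0.024 -1.   ] F [ 1.   0.2 -1.7] gap 0.39 T [-0.05  0.05 -0.  ] q6 -0.45
[-0.0097  0.0082 -0.0336]
```

View pics/w6.png

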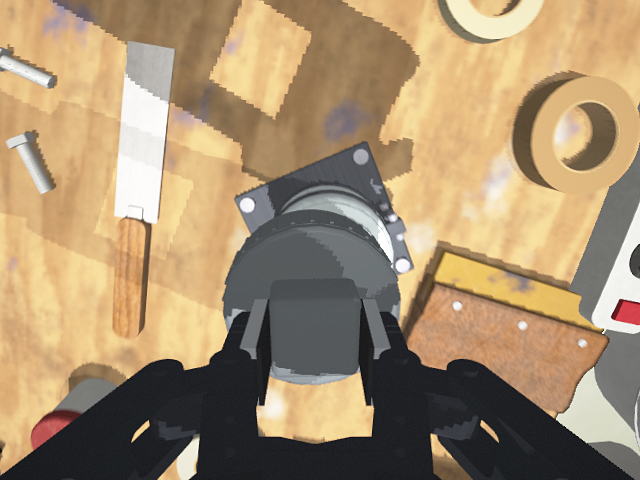

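View pics/s4c.png

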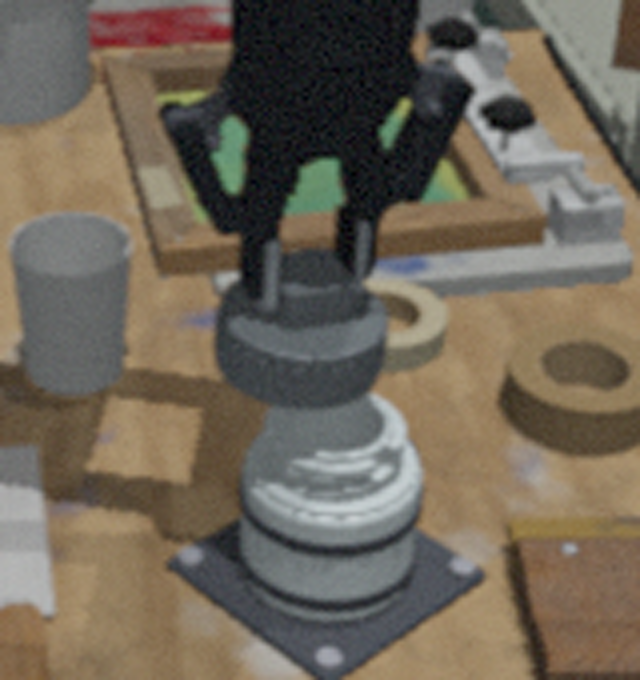

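View pics/sc4c.png

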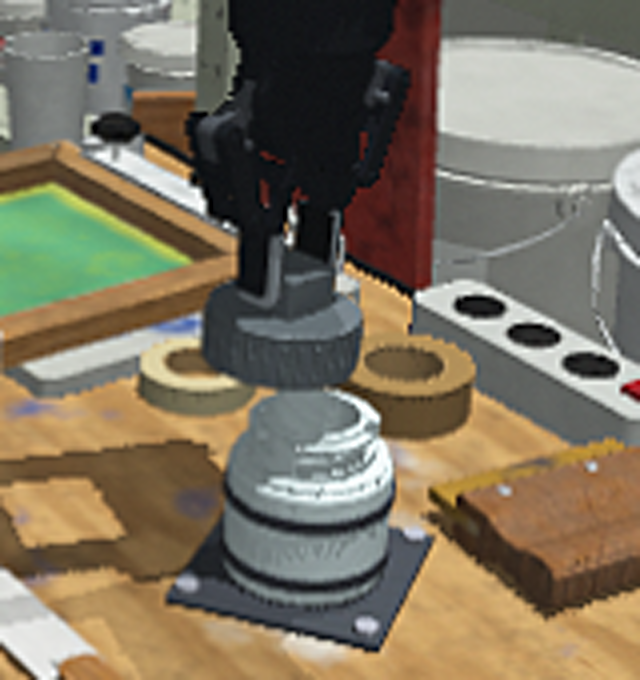

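Run:
```python
from h import *
from scipy.optimize import least_squares
s,R=st();p,d=manip.snapshot('wrist');P=cloud(cam("wrist",s),d)
f=lambda q,A:np.linalg.norm(A-q[:2],axis=1)-q[2]
near=(abs(P[...,0]-.62)<.06)&(abs(P[...,1]+.04)<.06)&(d>0)
z=P[...,2]
print(np.histogram(z[near],bins=np.arange(.06,.24,.01)))
L=near&(z>.14)&(z<.168);A=P[L]
print("roof",L.sum(),cv2.minEnclosingCircle(A[:,:2].astype(np.float32)*1000),A.mean(0))
# plane fit
c=np.linalg.lstsq(np.c_[A[:,:2],np.ones(len(A))],A[:,2],rcond=None)[0];print("slope",c)
for n in("scene","side"):
    p,d=manip.snapshot(n);Q=cloud(cam(n),d)
    nr=(abs(Q[...,0]-.62)<.07)&(abs(Q[...,1]+.04)<.07)
    for nm,a,b,r0 in(("body",.02,.06,.042),("skirt",.13,.148,.039)):
        m=nr&(Q[...,2]>a)&(Q[...,2]<b);B=Q[m][:,:2]
        g=lambda q,B:np.linalg.norm(B-q[:2],axis=1)-r0
        r=least_squares(g,[.63,-.04],args=(B,),loss="soft_l1",f_scale=.001);print(n,nm,m.sum(),r.x.round(4),np.abs(r.fun).mean().round(4))
st()
```

```text
t 13.0 pos [ 0.6204 -0.0359  0.2364] yaw_y 11.03 z [-0.009  0.025 -1.   ] F [ 0.4 -0.7 -1. ] gap 0.383 T [ 0.    0.04 -0.03] q6 -0.45
(array([  444,  1271,    19,     0,     0,     0,     0,   432,   796,
        7007,  4406,  2862,  7057,  1534,  2146,  5133, 10705]), array([0.06, 0.07, 0.08, 0.09, 0.1 , 0.11, 0.12, 0.13, 0.14, 0.15, 0.16,
       0.17, 0.18, 0.19, 0.2 , 0.21, 0.22, 0.23]))
roof 12009 ((616.871826171875, -34.31857681274414), 39.347347259521484) [ 0.61295401 -0.01586549  0.15823775]
slope [-0.02703609 -0.06923138  0.17371123]
scene body 740 [ 0.6322 -0.0447] 0.0011
scene skirt 292 [ 0.6196 -0.0356] 0.001
side body 816 [ 0.632  -0.0453] 0.0012
side skirt 303 [ 0.62   -0.0358] 0.0007
t 13.15 pos [ 0.6231 -0.0368  0.2405] yaw_y 11.03 z [ 0.001  0.023 -1.   ] F [-0.4  0.2 -1.9] gap 0.389 T [-0.06 -0.02  0.01] q6 -0.45
```

Run:
```python
from h import *
s,R=st();p,d=manip.snapshot('wrist');P=cloud(cam("wrist",s),d)
A=P[228:268,255:375].reshape(-1,3);A=A[abs(A[:,2]-np.median(A[:,2]))<.006]
from numpy.linalg import svd
def pl(A):
    c=A.mean(0);n=svd(A-c,full_matrices=False)[2][2];return n*np.sign(n[2]),c
n,c=pl(A);print("roof",len(A),n.round(4),c.round(4))
B=P[295:340,280:350].reshape(-1,3);n2,c2=pl(B[abs(B[:,2]-np.median(B[:,2]))<.006]);print("knob",n2.round(4),c2.round(4)); print("-tool z",-R[:,2].round(4))
for n in("scene","side"):
    p,d=manip.snapshot(n);Q=cloud(cam(n),d)
    nr=(abs(Q[...,0]-.62)<.045)&(abs(Q[...,1]+.04)<.045)&(Q[...,2]>.15)&(Q[...,2]<.165)
    n3,c3=pl(Q[nr]);print(n,nr.sum(),n3.round(3),c3.round(3))
```

```text
t 13.15 pos [ 0.6231 -0.0368  0.2405] yaw_y 11.03 z [ 0.001  0.023 -1.   ] F [-0.4  0.2 -1.9] gap 0.389 T [-0.06 -0.02  0.01] q6 -0.45
roof 4449 [0.0332 0.0522 0.9981] [ 0.6162 -0.008   0.1634]
knob [0.0287 0.096  0.995 ] [ 0.6202 -0.0267  0.1848]
-tool z [-7.000e-04 -2.280e-02  9.997e-01]
scene 530 [-0.061 -0.106  0.992] [ 0.608 -0.053  0.16 ]
side 667 [ 0.007 -0.118  0.993] [ 0.617 -0.057  0.16 ]
```

>>> apply_moves(
  increments=[
    [[-0.005, 0.004, 0.0, 0], [-0.005, 0.004, 0.005, 0], [0, 0, 0.01, 0], [0, 0, 0.005, 0], [0, 0, 0, 0]],
  ],
)

```text
t: 13.8
tcp_pos: [0.635, -0.0461, 0.2214]
tool_rot: [0.636, 0.772, 0.01, -0.004]
force: [-0.3, -0.1, -2.2]
finger_gap: 0.387
```

```bash
cat > meas.py <<'E'
from h import *
from scipy.optimize import least_squares
def meas(tag,x=.632,y=-.0445):
    o=[]
    for n in("scene","side"):
        p,d=manip.snapshot(n);cv2.imwrite(f"pics/{n}_{tag}.png",p[:,:,::-1]);Q=cloud(cam(n),d)
        nr=(abs(Q[...,0]-x)<.06)&(abs(Q[...,1]-y)<.06)
        s=manip.sense();zl=s["tcp_pos"][2]-.108
        for nm,a,b,r0 in(("body",.02,.06,.042),("skirt",zl+.006,zl+.024,.039)):
            m=nr&(Q[...,2]>a)&(Q[...,2]<b);B=Q[m]
            r=least_squares(lambda q:np.linalg.norm(B[:,:2]-q[:2],axis=1)-r0,[x,y],loss="soft_l1",f_scale=.001)
            print(n,nm,m.sum(),r.x.round(4),np.abs(r.fun).mean().round(4))
E
python3 - <<'E'
from meas import *
st();meas("a");st()
E
```

```text
t 13.8 pos [ 0.635  -0.0461  0.2214] yaw_y 10.99 z [ 0.006  0.021 -1.   ] F [-0.3 -0.1 -2.2] gap 0.387 T [-0.02  0.02 -0.02] q6 -0.46
scene body 740 [ 0.6322 -0.0447] 0.0011
scene skirt 345 [ 0.634  -0.0457] 0.001
side body 803 [ 0.632  -0.0453] 0.0011
side skirt 363 [ 0.6333 -0.0458] 0.0007
t 13.9 pos [ 0.6351 -0.046   0.222 ] yaw_y 11.0 z [ 0.007  0.021 -1.   ] F [ 0.1 -0.5 -1.2] gap 0.389 T [ 0.01 -0.09  0.01] q6 -0.46
```

>>> apply_moves(
  increments=[
    [[0.001, -0.0014, 0.008, 0], [0, 0, 0.006, 0], [0, 0, 0.003, 0], [0, 0, 0, 0]],
  ],
)

```text
t: 14.3
tcp_pos: [0.6333, -0.0445, 0.2036]
tool_rot: [0.636, 0.772, 0.01, -0.004]
force: [0.4, -0.2, -0.9]
finger_gap: 0.388
```

Run:
```python
from meas import *
st();meas("b");st()
```

```text
t 14.3 pos [ 0.6333 -0.0445  0.2036] yaw_y 11.02 z [ 0.007  0.021 -1.   ] F [ 0.4 -0.2 -0.9] gap 0.388 T [-0.01  0.    0.  ] q6 -0.46
scene body 743 [ 0.6322 -0.0448] 0.0011
scene skirt 343 [ 0.6324 -0.0442] 0.001
side body 749 [ 0.6321 -0.0451] 0.0009
side skirt 353 [ 0.6319 -0.0443] 0.0007
t 14.4 pos [ 0.6336 -0.0447  0.2041] yaw_y 11.02 z [ 0.008  0.021 -1.   ] F [-0.9  1.5 -2.3] gap 0.391 T [-0.01  0.05  0.01] q6 -0.46
```

>>> apply_moves(
  increments=[
    [[-0.0005, 0, 0.003, 0], [0, 0, 0.0, 0]],
  ],
)

```text
t: 14.6
tcp_pos: [0.6341, -0.0451, 0.2014]
tool_rot: [0.636, 0.772, 0.011, -0.003]
force: [-1.3, -0.0, -1.7]
finger_gap: 0.387
```

>>> apply_moves(
  increments=[
    [[0, 0, 0.002, 0], [0, 0, 0.0, 0]],
  ],
)

```text
t: 14.8
tcp_pos: [0.6343, -0.0452, 0.1995]
tool_rot: [0.636, 0.772, 0.011, -0.003]
force: [0.7, -0.5, -1.6]
finger_gap: 0.386
```

Run:
```python
from h import *
st()
```

```text
t 14.8 pos [ 0.6343 -0.0452  0.1995] yaw_y 11.02 z [ 0.01   0.021 -1.   ] F [ 0.7 -0.5 -1.6] gap 0.386 T [-0.02  0.04 -0.03] q6 -0.46
```

>>> apply_moves(
  increments=[
    [[-0.0005, -0.001, 0.002, 0], [0, 0, 0.0, 0]],
  ],
)

```text
t: 15.0
tcp_pos: [0.6336, -0.0458, 0.1975]
tool_rot: [0.636, 0.772, 0.011, -0.003]
force: [-0.7, -0.3, -1.8]
finger_gap: 0.388
```

>>> apply_moves(
  increments=[
    [[0, 0, 0.001, 0], [0, 0, 0.0, 0]],
  ],
)

```text
t: 15.2
tcp_pos: [0.6336, -0.0457, 0.1966]
tool_rot: [0.636, 0.772, 0.011, -0.003]
force: [-0.4, 1.0, -2.4]
finger_gap: 0.389
```

Run:
```python
from h import *
st()
```

```text
t 15.2 pos [ 0.6336 -0.0457  0.1966] yaw_y 11.0 z [ 0.01   0.021 -1.   ] F [-0.4  1.  -2.4] gap 0.389 T [ 0.1   0.06 -0.01] q6 -0.46
```

>>> apply_moves(
  increments=[
    [[0, 0, 0.0015, 0], [0, 0, 0.0, 0]],
  ],
)

```text
t: 15.4
tcp_pos: [0.6336, -0.0452, 0.1951]
tool_rot: [0.636, 0.771, 0.012, -0.003]
force: [0.7, 1.1, -3.1]
finger_gap: 0.388
```

Run:
```python
from meas import *
st();meas("c");st()
crop('pics/side_c.png',310,190,120,130,5,'pics/sc.png')
```

```text
t 15.4 pos [ 0.6336 -0.0452  0.1951] yaw_y 10.96 z [ 0.01   0.022 -1.   ] F [ 0.7  1.1 -3.1] gap 0.388 T [ 0.14 -0.05 -0.12] q6 -0.46
scene body 748 [ 0.6323 -0.0447] 0.0011
scene skirt 328 [ 0.6327 -0.0447] 0.0009
side body 759 [ 0.6321 -0.0451] 0.0009
side skirt 343 [ 0.6322 -0.0448] 0.0008
t 15.5 pos [ 0.6336 -0.0452  0.1952] yaw_y 10.97 z [ 0.01   0.022 -1.   ] F [-0.4  0.3 -3.5] gap 0.388 T [ 0.22 -0.03 -0.12] q6 -0.46
```

View pics/sc.png

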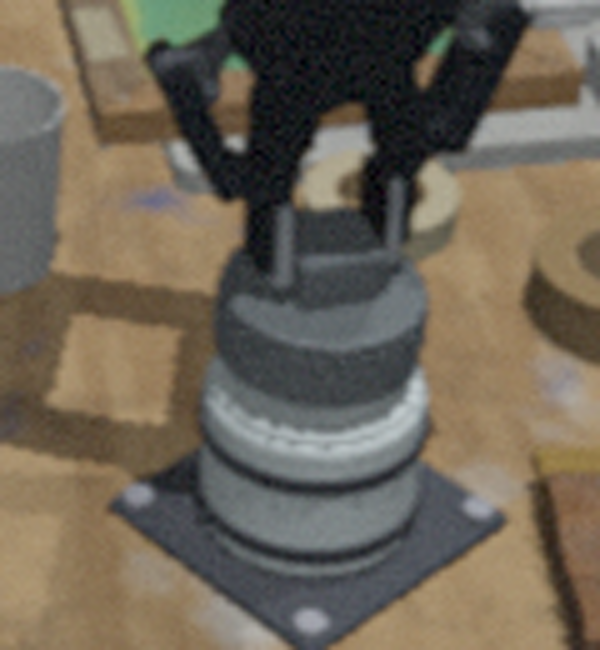

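>>> apply_moves(
  increments=[
    [[0, 0, 0, 0], [0, 0, 0, 0], [0, 0, 0.0, 0]],
  ],
  fingers=0.43,
)

```text
t: 15.8
tcp_pos: [0.6338, -0.0459, 0.1958]
tool_rot: [0.636, 0.772, 0.011, -0.002]
force: [0.3, -0.0, 0.3]
finger_gap: 0.432
```

Run:
```python
from meas import *
st();meas("d");st()
crop('pics/side_d.png',310,190,120,130,5,'pics/sd.png')
```

```text
t 15.8 pos [ 0.6338 -0.0459  0.1958] yaw_y 11.03 z [ 0.011  0.02  -1.   ] F [ 0.3 -0.   0.3] gap 0.432 T [-0.01  0.12 -0.  ] q6 -0.46
scene body 741 [ 0.6322 -0.0448] 0.0011
scene skirt 574 [ 0.6342 -0.0427] 0.0054
side body 754 [ 0.6322 -0.0451] 0.0009
side skirt 721 [ 0.6329 -0.0415] 0.006
t 15.9 pos [ 0.6338 -0.0458  0.1958] yaw_y 11.03 z [ 0.011  0.02  -1.   ] F [ 0.1 -0.1 -0.5] gap 0.429 T [-0.01  0.11 -0.02] q6 -0.46
```

View pics/sd.png

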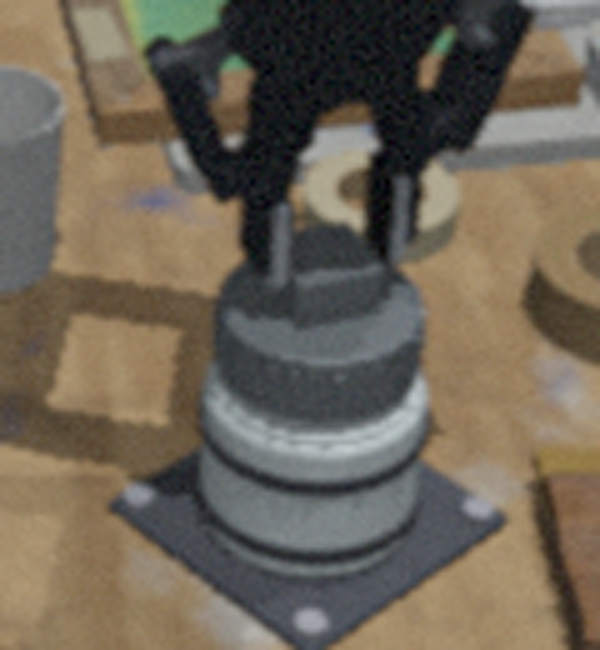

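```bash
cat >> meas.py <<'E'
def lidz(tag,x=.632,y=-.0447):
    for n in("scene","side","wrist"):
        s=manip.sense();p,d=manip.snapshot(n);cv2.imwrite(f"pics/{n}_{tag}.png",p[:,:,::-1]);Q=cloud(cam(n,s),d)
        rr=np.hypot(Q[...,0]-x,Q[...,1]-y)
        m=(rr<.037)&(rr>.025)&(Q[...,2]>.095)&(Q[...,2]<.125)
        B=Q[m]
        if len(B)<30: print(n,"few");continue
        h,e=np.histogram(B[:,2],bins=np.arange(.095,.126,.001));k=h.argmax();z0=e[k]+.0005
        B=B[abs(B[:,2]-z0)<.003]
        c=np.linalg.lstsq(np.c_[B[:,0]-x,B[:,1]-y,np.ones(len(B))],B[:,2],rcond=None)[0]
        print(n,"roof z mode",z0.round(4),"n",len(B),"fit",c.round(4),"-> origin",(c[2]-.028).round(4))
E
python3 - <<'E'
from meas import *
lidz("e");st()
E
```

```text
scene roof z mode 0.1085 n 213 fit [0.0038 0.0099 0.1087] -> origin 0.0807
side roof z mode 0.1075 n 307 fit [-0.004   0.0008  0.1079] -> origin 0.0799
wrist roof z mode 0.1095 n 7260 fit [-0.0039  0.0022  0.1097] -> origin 0.0817
t 16.05 pos [ 0.6338 -0.0458  0.1957] yaw_y 11.03 z [ 0.011  0.02  -1.   ] F [-1.8 -0.6  0.3] gap 0.433 T [-0.03  0.07 -0.05] q6 -0.46
```

View pics/wrist_e.png

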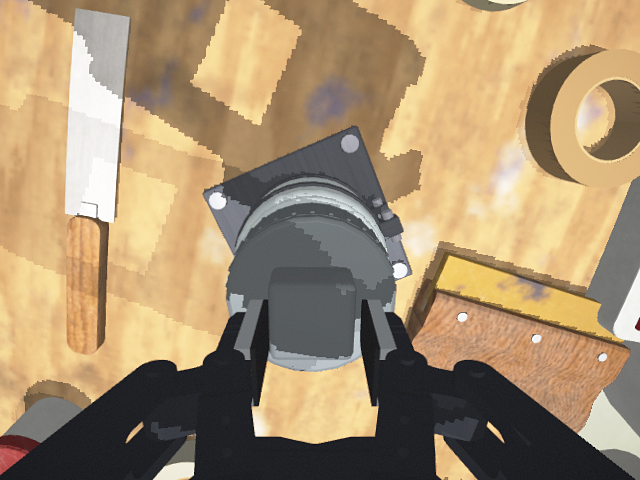

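>>> apply_moves(
  increments=[
    [[0, -0.002, 0.005, 0], [0, 0, 0.005, 0], [0, 0, 0.001, 0], [0, 0, 0.0, 0]],
  ],
)

```text
t: 16.45
tcp_pos: [0.6322, -0.0461, 0.1837]
tool_rot: [0.636, 0.772, 0.012, -0.002]
force: [0.7, 0.5, 0.7]
finger_gap: 0.43
```

Run:
```python
from meas import *
s,R=st();print((np.array(s["tcp_pos"])+.07*R[:,2]).round(4))
```

```text
t 16.45 pos [ 0.6322 -0.0461  0.1837] yaw_y 11.02 z [ 0.012  0.02  -1.   ] F [0.7 0.5 0.7] gap 0.43 T [ 0.    0.03 -0.01] q6 -0.47
[ 0.633  -0.0447  0.1137]
```

>>> apply_moves(
  increments=[
    [[0, 0, 0, -4], [0, 0, 0, -4], [0, 0, 0, -4]],
  ],
)

```text
t: 16.75
tcp_pos: [0.6325, -0.0459, 0.1835]
tool_rot: [0.551, 0.835, 0.013, -0.001]
force: [-1.0, -0.3, 2.0]
finger_gap: 0.433
```

```bash
cat >> meas.py <<'E'
def knob():
    s,R=st();p,d=manip.snapshot("wrist");Q=cloud(cam("wrist",s),d)
    c=np.array([.632,-.0447]);rr=np.hypot(Q[...,0]-c[0],Q[...,1]-c[1])
    r2=Q[(rr<.037)&(rr>.027)&(Q[...,2]>.09)&(Q[...,2]<.12)];zr=np.median(r2[:,2])
    m=((rr<.03)&(abs(Q[...,2]-zr-.022)<.004)).astype(np.uint8)
    n,l,stt,_=cv2.connectedComponentsWithStats(m);k=1+stt[1:,4].argmax()
    K=Q[l==k];rc=cv2.minAreaRect(K[:,:2].astype(np.float32)*1000)
    print("roof z",zr.round(4),"knob z",np.median(K[:,2]).round(4),"rect",np.round(rc[0],1),np.round(rc[1],1),round(rc[2],1))
    return p
E
python3 - <<'E'
from meas import *
p=knob();cv2.imwrite("pics/k1.png",p[:,:,::-1]);crop("pics/k1.png",180,150,260,270,2.2,"pics/k1c.png")
E
```

```text
t 16.75 pos [ 0.6325 -0.0459  0.1835] yaw_y 23.18 z [ 0.012  0.022 -1.   ] F [-1.  -0.3  2. ] gap 0.433 T [-0.04  0.3  -1.5 ] q6 -0.68
roof z 0.1098 knob z 0.1317 rect [630.5 -43.3] [57.5 34.4] 13.0
```

View pics/k1c.png

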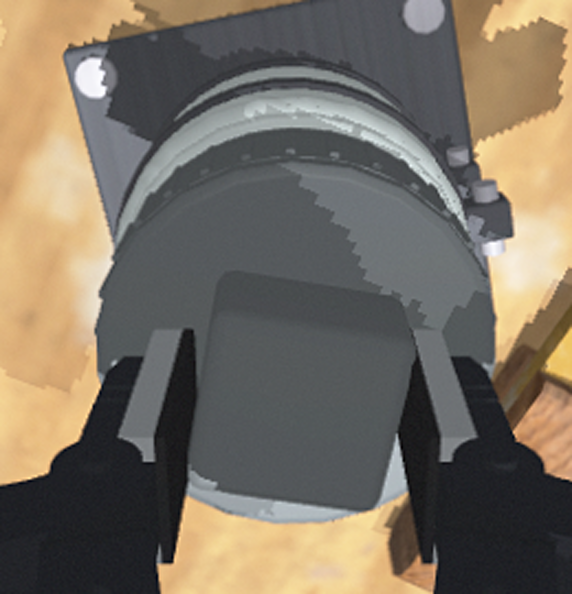

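>>> apply_moves(
  increments=[
    [[0, 0, 0, 5], [0, 0, 0, 7], [0, 0, 0, 7], [0, 0, 0, 5]],
  ],
)

```text
t: 17.2
tcp_pos: [0.6328, -0.0462, 0.1834]
tool_rot: [0.718, 0.696, 0.012, -0.003]
force: [-0.4, 0.4, -0.9]
finger_gap: 0.429
```

>>> apply_moves(
  increments=[
    [[0, 0, 0, 5], [0, 0, 0, 5], [0, 0, 0, 5]],
  ],
)

```text
t: 17.5
tcp_pos: [0.6327, -0.0464, 0.1828]
tool_rot: [0.807, 0.591, 0.011, -0.004]
force: [-0.8, -0.1, -1.0]
finger_gap: 0.428
```

Run:
```python
from meas import *
p=knob();cv2.imwrite("pics/k2.png",p[:,:,::-1]);crop("pics/k2.png",180,150,260,270,2.2,"pics/k2c.png")
s,R=st();print((np.array(s["tcp_pos"])+.07*R[:,2]).round(4))
```

```text
t 17.5 pos [ 0.6327 -0.0464  0.1828] yaw_y -17.53 z [ 0.013  0.02  -1.   ] F [-0.8 -0.1 -1. ] gap 0.428 T [-0.05  0.03 -0.01] q6 0.03
roof z 0.1083 knob z 0.1302 rect [633.  -43.3] [34.5 58.2] 79.5
t 17.55 pos [ 0.6327 -0.0464  0.1828] yaw_y -17.66 z [ 0.013  0.02  -1.   ] F [ 0.2 -1.7  0.1] gap 0.435 T [0.   0.02 0.02] q6 0.03
[ 0.6336 -0.045   0.1128]
```

View pics/k2c.png

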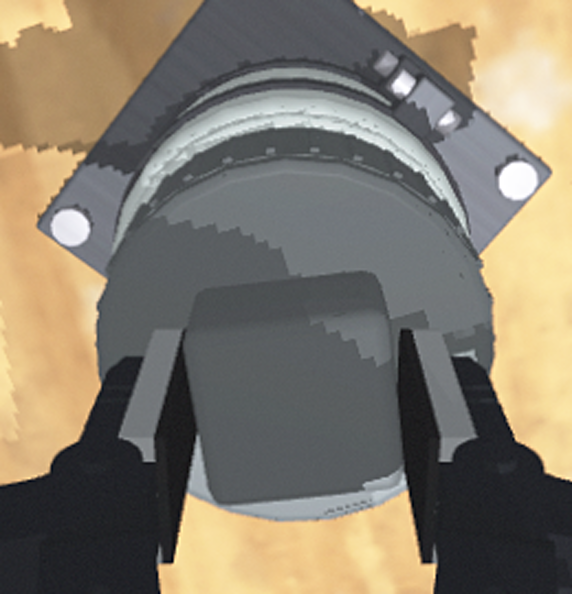

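>>> apply_moves(
  increments=[
    [[0, 0, 0.001, 6], [0, 0, 0, 6], [0, 0, 0.001, 6], [0, 0, 0, 6], [0, 0, 0, 6]],
  ],
)

```text
t: 18.05
tcp_pos: [0.6329, -0.0464, 0.1809]
tool_rot: [0.935, 0.355, 0.009, -0.006]
force: [-0.5, 0.3, -1.0]
finger_gap: 0.43
```

Run:
```python
from meas import *
p=knob();s,R=st();print((np.array(s["tcp_pos"])+.07*R[:,2]).round(4))
```

```text
t 18.05 pos [ 0.6329 -0.0464  0.1809] yaw_y -48.38 z [ 0.013  0.018 -1.   ] F [-0.5  0.3 -1. ] gap 0.43 T [ 0.   -0.01  0.01] q6 0.57
roof z 0.106 knob z 0.128 rect [633.6 -44. ] [34.7 58.3] 48.0
t 18.1 pos [ 0.633  -0.0463  0.1809] yaw_y -48.54 z [ 0.013  0.018 -1.   ] F [-0.2  0.4 -0.3] gap 0.428 T [0.01 0.02 0.01] q6 0.58
[ 0.6339 -0.0451  0.111 ]
```

>>> apply_moves(
  increments=[
    [[0, 0, 0.001, 6], [0, 0, 0, 6], [0, 0, 0.001, 5]],
  ],
)

```text
t: 18.4
tcp_pos: [0.6328, -0.0461, 0.1794]
tool_rot: [0.977, 0.211, 0.008, -0.008]
force: [-1.1, 0.5, 3.9]
finger_gap: 0.431
```

Run:
```python
from meas import *
p=knob()
```

```text
t 18.4 pos [ 0.6328 -0.0461  0.1794] yaw_y -65.61 z [ 0.012  0.018 -1.   ] F [-1.1  0.5  3.9] gap 0.431 T [0.06 0.07 0.09] q6 0.87
roof z 0.1046 knob z 0.1266 rect [634.1 -44.3] [34.5 58. ] 32.1
```

>>> apply_moves(
  increments=[
    [[0, 0, 0, 4], [0, 0, 0, 4], [0, 0, 0, 4]],
  ],
)

```text
t: 18.75
tcp_pos: [0.6326, -0.0459, 0.1789]
tool_rot: [0.994, 0.109, 0.007, -0.008]
force: [0.5, 0.3, -0.6]
finger_gap: 0.429
```

Run:
```python
from meas import *
p=knob()
```

```text
t 18.75 pos [ 0.6326 -0.0459  0.1789] yaw_y -77.46 z [ 0.011  0.018 -1.   ] F [ 0.5  0.3 -0.6] gap 0.429 T [-0.02  0.02 -0.04] q6 1.08
roof z 0.1039 knob z 0.1259 rect [634.1 -44.9] [34.5 57.9] 20.3
```

>>> apply_moves(
  increments=[
    [[0, 0, 0, 3], [0, 0, 0, 3]],
  ],
)

```text
t: 19.0
tcp_pos: [0.6325, -0.0459, 0.1786]
tool_rot: [0.998, 0.059, 0.006, -0.009]
force: [-0.2, 0.4, -0.9]
finger_gap: 0.431
```

Run:
```python
from meas import *
p=knob()
```

```text
t 19.0 pos [ 0.6325 -0.0459  0.1786] yaw_y -83.25 z [ 0.011  0.018 -1.   ] F [-0.2  0.4 -0.9] gap 0.431 T [-0.03  0.12  0.05] q6 1.18
roof z 0.1035 knob z 0.1254 rect [633.2 -43.5] [34.7 54.6] 14.5
```

>>> apply_moves(
  increments=[
    [[0, 0, 0, 2.5], [0, 0, 0, 2.5]],
  ],
)

```text
t: 19.25
tcp_pos: [0.632, -0.0458, 0.1786]
tool_rot: [1.0, 0.02, 0.005, -0.008]
force: [-1.6, -0.3, 1.0]
finger_gap: 0.427
```

Run:
```python
from meas import *
p=knob()
```

```text
t 19.25 pos [ 0.632  -0.0458  0.1786] yaw_y -87.75 z [ 0.009  0.017 -1.   ] F [-1.6 -0.3  1. ] gap 0.427 T [0.14 0.14 0.87] q6 1.26
roof z 0.1034 knob z 0.1253 rect [633.4 -45.3] [34.4 58.2] 11.9
```

>>> apply_moves(
  increments=[
    [[0, 0, 0, 1]],
  ],
)

```text
t: 19.4
tcp_pos: [0.6319, -0.0456, 0.1786]
tool_rot: [1.0, 0.013, 0.005, -0.008]
force: [0.2, 2.3, -0.5]
finger_gap: 0.433
```

Run:
```python
from meas import *
p=knob()
```

```text
t 19.4 pos [ 0.6319 -0.0456  0.1786] yaw_y -88.47 z [ 0.009  0.016 -1.   ] F [ 0.2  2.3 -0.5] gap 0.433 T [0.26 0.   1.04] q6 1.28
roof z 0.1034 knob z 0.1254 rect [632.8 -43.7] [34.4 54.5] 11.2
```

>>> apply_moves(
  increments=[
    [[0, 0, 0, -4], [0, 0, 0, -4], [0, 0, 0, 0]],
  ],
  fingers=0.6,
)

```text
t: 19.75
tcp_pos: [0.6328, -0.0457, 0.1788]
tool_rot: [0.996, 0.085, 0.007, -0.008]
force: [1.3, -1.7, 0.9]
finger_gap: 0.598
```

>>> apply_moves(
  increments=[
    [[0, 0, -0.02, 0], [0, 0, -0.04, 0], [0, 0, -0.05, 0], [0, 0, -0.04, 0], [0, 0, 0, 0]],
  ],
)

```text
t: 20.25
tcp_pos: [0.6317, -0.049, 0.3321]
tool_rot: [0.997, 0.08, 0.006, -0.009]
force: [0.8, 0.2, -0.2]
finger_gap: 0.6
```

Run:
```python
from meas import *
st();lidz("f");knob();crop('pics/side_f.png',220,190,240,180,3.3,'pics/sf.png')
```

```text
t 20.25 pos [ 0.6317 -0.049   0.3321] yaw_y -80.8 z [ 0.01  0.02 -1.  ] F [ 0.8  0.2 -0.2] gap 0.6 T [-0.02 -0.07 -0.02] q6 1.14
scene roof z mode 0.1025 n 214 fit [0.0036 0.0065 0.1024] -> origin 0.0744
side roof z mode 0.1015 n 315 fit [0.0009 0.0054 0.1015] -> origin 0.0735
wrist roof z mode 0.1035 n 3729 fit [-0.0028  0.0021  0.1034] -> origin 0.0754
t 20.4 pos [ 0.6284 -0.0482  0.3249] yaw_y -80.77 z [-0.004  0.023 -1.   ] F [ 0.5  0.1 -1.3] gap 0.598 T [0.03 0.03 0.02] q6 1.14
roof z 0.1034 knob z 0.1253 rect [631.9 -43.5] [34.4 34. ] 12.5
```

View pics/sf.png

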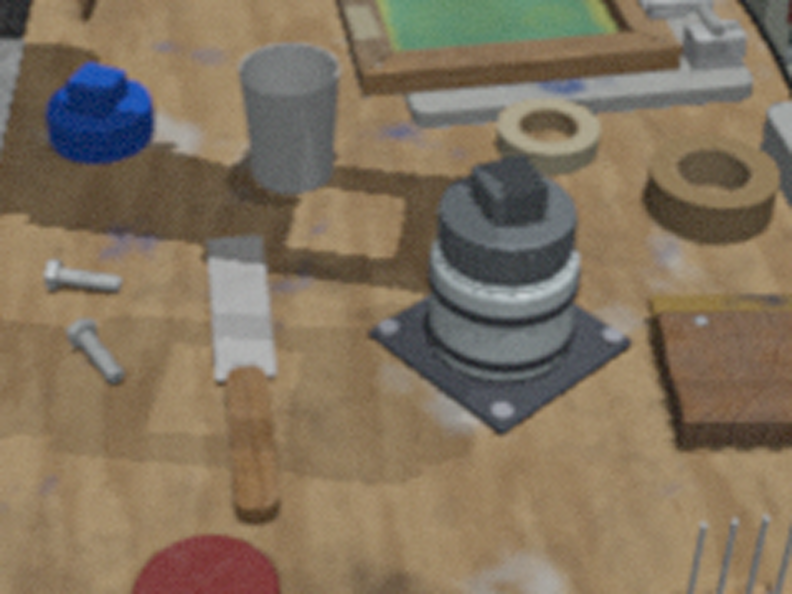

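View pics/scene_f.png

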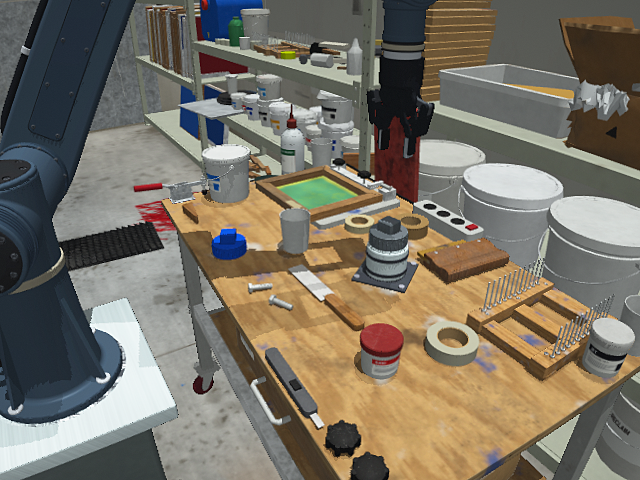

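```bash
python3 -c "
from station import manip
print(manip.sign_off())"
```

```text
the job is handed in; nothing more can be done
None
```

The spatula lies flat on the table and the grey lid is screwed fully home on the canister. I handed the job in at about 20 s.

- **Spatula:** I laid it on the clear table between the canister and the jar. Depth readings gave the handle top at about 15 mm and the blade at about 8 mm, so it lies flat.
- **Lid onto the thread:** When I released the lid, centred on the neck, it dropped straight into the entries, with its origin at about 80 mm. The backward turn therefore only confirmed this: after a few degrees it met the walls at about 1.5 N m. I saw no drop from the crests during that turn.
- **Screwing down:** With the fingers loose, I turned the lid about 90° forward, and it sank about 6 mm. It then met the stop at about 1 N m, and I backed off and lifted clear.
- **Last checks:** The three cameras put the lid's origin at 74.4, 73.5 and 75.4 mm; home is 74 mm. It is level to within about half a degree. The wrist camera reads about 1 mm high throughout. The cup and jar look unmoved in the final pictures, and the arm touches nothing.
- **What did not go cleanly:** The tool picked up a tilt of up to about 3° while I fetched the lid. I brought it down to about 1.3° before setting the lid on. I never touched the cup or jar, but I did not re-measure their positions at the end.

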